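# Hang ear defenders over the fold-out drying arm

### The arm

A 6-joint arm with a two-finger parallel gripper is mounted at the origin on a cart in front of the work surface, level with it; the furniture and walls round the work are solid. World frame = base frame: x ahead of the robot, y to its left, z up, the work surface at z = 0. Lengths are in m, angles in rad, forces in N, time in s.
With the tool pointing down it reaches from about 0.25 to 0.725 m from the base axis. Payload 4 kg.
Tool frame: the origin (TCP) lies between the finger pads; the fingertips stand 17 mm ahead of it and the grasp point (between the pads) lies 2 mm behind it; z points along the fingers, y is the direction in which the jaws open and shut (so a half turn about z gives the same grasp; the last joint's range is limited). The gripper opens to 85 mm and grips with 20 to 120 N. Pads are 22 mm wide; open, the fingers measure 114 mm over their backs; the gripper's body (76 mm by 85 mm) begins 54 mm behind the grasp point. The pads swing forward as they close: fully open they stand 13 mm farther back than shut.
Start: joints at [1.286, 0.241, 0.005, 1.335, 0, 1.571], TCP at [0.14, 0.48, 0.248] pointing down, gripper open.
Joint ranges: [-2.72, 2.72], [-1.05, 1.87], [-1.09, 1.28], [-1.99, 2.15], [-1.42, 1.44], [-3.14, 3.14]. Speed limits (rad/s): [2.79, 2.79, 3.14, 3.14, 3.14, 3.14].

### API

Orientations are given as a unit quaternion [x, y, z, w].
In Python, from workcell import readout, viewer, order gives the robot as it stands. The module is installed in compiled form; this text tells all that it offers.
- The arm moves only by the shell command python3 -m crank 'ROWS'. ROWS is text: rows parted by semicolons, each of 7 numbers parted by spaces: the shift along the tool's x, y, z in m, then the turn, a rotation vector about the tool's x, y, z in rad, then the gripper's target within -1 to 1 (shut at 1, half-way at 0, fully open at -1). A call has 1 to 20 rows; each row shifts and turns the pose as measured when the row begins, along the tool's axes as they then stand; what a row does not reach is not made up. A row lasts 1/12 s, in which the tool goes at most 41.7 mm and 7.16 degrees, less where a joint would pass 70% of its speed; a pose out of reach is approached as far as the arm can. A call with a gripper value outside its range is refused whole. The fingers move at their own pace and stop on an object; the grip force is fixed at half the most. Time passes only in rows, so rows that do not move let the fingers close. It gives the time, the measured TCP pose, the force and the opening at its end, in the units of the state.
- readout.get_obs(): the state, without advancing time (a new reading comes with each control period).
- viewer.camera(name): name is "side" or "top" or "wrist"; returns the picture (400x640x3 uint8, red, green, blue); there is no depth.
- viewer.calibration(name): a dict with "fx", "fy", "cx", "cy" (pixels), "eye" and "rotation" of the camera in the world. Camera axes: x right, y down, z forward; pixel columns grow to the right and rows downward; lengths in m; the calibration is good to about 2 mm. A picture is of the moment at which its call begins: read the wrist's pose just before it. calibration takes no time and is no camera call; for the wrist camera it gives the pose at the moment of the call.
- order.job_done(): hands the job in, once; it reports no verdict.
The state is a dict: "clock": time; "joint_pos": joint angles; "joint_vel": joint speeds; "tau": joint torques, N m; "eef_pos": TCP position; "tool_rot": TCP orientation; "ft_force": force on the tool from outside, world axes, zero at the start; "ft_torque": the same for the moment, N m; "grip_width": finger opening in m.
Only numpy, scipy, OpenCV 4.12 (cv2) and the standard library are available. Lean on these libraries where they do the work, as an engineer would, in place of code of your own. Each camera call takes 0.05 s, during which the arm holds its last target. There are 200 camera calls.

### The job

Hang the ear defenders up to dry: swing the arm of the drying stand fully out from its splash back, and stand the ear defenders up on their cups on the table top and let go of them so that you can take them again by the crown of the headband. Then drape the headband over the arm, its pad down in the seat between the two black collars and one cup hanging on each side, and leave them hanging still and straight. Do not disturb the other things on the table.

Things in the scene. Friction and masses are not known exactly. Their poses are not given: they have to be found in the camera images.
- ear_defenders: ear defenders lying on their side: two grey cups with black cushions on an arched black headband, 170 from feet to crown, 143 wide, 76 deep, 0.18-0.36 kg, weight in the cups. Axes: x cups to crown (level at start, up when standing or hanging), y cup to cup, z depth (up at start). Origin midway between the cups on the face they lie on: 36 from the feet along x, 38 from mid-depth along z
- cup_feet (a point): ear defenders: midpoint between the flat feet of the two cups, mid-depth; axes as the body's. Each cup is a block 72 along x, 76 along z, its inner side (soft cushion) 25 and its outer side 71 from the middle in y. They stand on these feet by themselves, and settle upright if let go within about 30 degrees of upright
- crown_top (a point): ear defenders: middle of the crown's outer face, mid-depth, 170 from the feet; axes as the body's. The band is 26 wide (along z), 5 thick, with its pad 18 thick at the crown (along x); the crown is straight for 33 along y, then curves down to the cups, 64 from the middle
- crown_pad (a point): ear defenders: middle of the inner face of the grey pad under the crown, 18 below crown_top, mid-depth; this face comes to lie on the arm. Axes as the body's
- drying_stand: stainless drying stand fixed to the table: drip tray 210 deep (x), 240 wide (y), 20 high, and an upright splash back, 240 wide, its top 222 above the table, 100 behind the origin. Origin: centre of the underside; x towards the splash back, y to the left of one who faces it
- fold_arm (a joint): hinge of the stand's arm, rad: 0 = folded along the splash back (arm along the stand's +y, 50 in front of the sheet), 1.571 = fully out against its stop (arm along the stand's -x). Upright axis, counter-clockwise from above as it opens; stays where it is left, moves with about 1.5 N at the tip
- bar_hinge (a point): on the hinge axis at the height of the arm's centre line, 190 above the table, 48 behind and 35 right of the stand's origin; turns with the arm: x along the arm outwards, z up
- bar_seat (a point): the arm's seat: on top of the 16 thick round bar (8 above its centre line), 130 from the hinge, midway between two black collars; x along the arm outwards, z up. The collars are 25 thick (4.5 above the bar) and 11 long; the seat between them is 36 long at the bar, 44 at the collars' tops
- bar_tip (a point): outer end of the arm on its centre line, 200 from the hinge; x along the arm outwards, z up. The last 41, beyond the outer collar, are free to take hold of: bar 16 thick, black end cap 19 thick. Folded, the last 45 stick out past the edge of the splash back
- blue_tape: roll of blue tape lying flat, 72 across, 25 high; origin at the centre of its underside; bystander
- scraper: bench scraper lying flat, steel blade with a white roll handle, 114x124x19; origin at the centre of its underside; bystander
- marker: black marker pen lying flat, 133x17x19; origin at the centre of its underside; bystander
- pen: thin green ballpen lying flat, 145 long, 12 wide, 9 high; origin at the centre of its underside; bystander
- peeler: peeler with a white handle lying flat, 170x25x18; origin at the centre of its underside; bystander

How it is judged:
By the outcome, as a careful person would: the job done as asked, in the order asked, and still so for the second after the job is handed in, with the robot touching nothing.
It also fails if it takes over 72 s, if anything falls off the work surface, if the arm or the gripper's body presses on something with over 40 N, if the wrist force passes 120 N, or if a joint passes its speed limit or range.

## Working session

There is one attempt and no reset: what is moved stays moved. The work goes in short steps, Python scripts to look and compute and a shell command to move; the robot and the scene stay as the last step left them, time stands still between calls to the robot, and variables do not carry over. Pictures are saved under pics/ and viewed, about 8 in all and at most 12, crops included, and the job is handed in when it is done.

```bash
mkdir -p pics; python3 - <<'E'
from workcell import readout, viewer
import cv2,numpy as np
o=readout.get_obs(); print(o['clock'],o['eef_pos'],o['tool_rot'],o['grip_width'])
for n in ['top','side']:
    im=viewer.camera(n); cv2.imwrite(f'pics/{n}0.png',im[:,:,::-1]); c=viewer.calibration(n); print(n,{k:np.round(v,4).tolist() for k,v in c.items()})
E
```

```text
0.0 [0.14032665 0.47928823 0.24740707] [ 1.41917947e-01  9.89877868e-01 -1.04126796e-03 -1.34611745e-04] 0.08583108672737326
top {'fx': 378.3398, 'fy': 378.3398, 'cx': 316.9091, 'cy': 194.1414, 'eye': [0.4247, -0.0209, 1.2207], 'rotation': [-0.6973, 0.7136, -0.0431, 0.0521]}
side {'fx': 384.2105, 'fy': 384.2105, 'cx': 318.7025, 'cy': 205.365, 'eye': [0.038, -0.7967, 0.8284], 'rotation': [0.8535, -0.2622, 0.1349, -0.4296]}
```

View pics/top0.png

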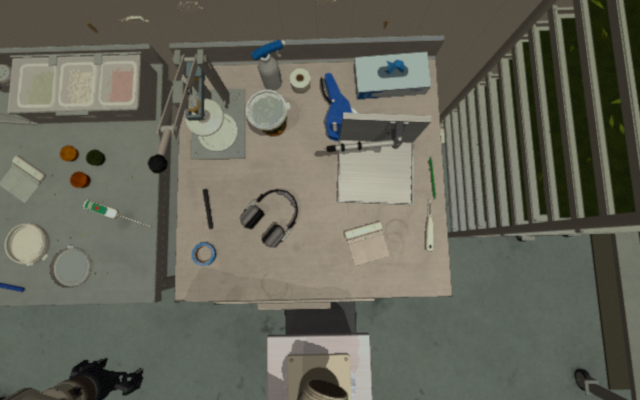

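View pics/side0.png

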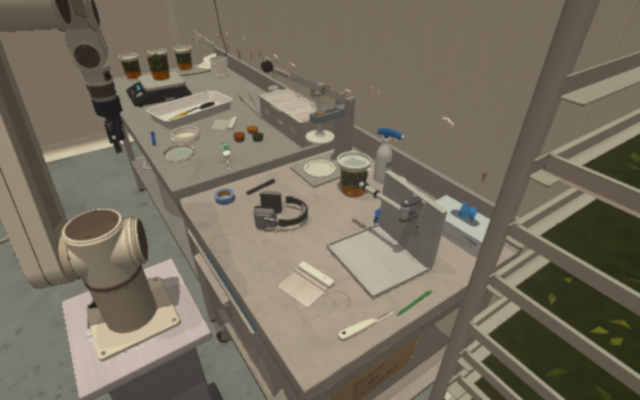

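Top view: ear defenders at about (270,217), cups (252,215) and (272,236), crown toward upper right; stand right, arm tip at (320,151), hinge at (398,143). The rest are bystanders.

```bash
cat > h.py <<'E'
from workcell import readout, viewer
import cv2,numpy as np
from scipy.spatial.transform import Rotation as R
def ray(n,px,c=None):
    c=c or viewer.calibration(n); d=np.array([(px[0]-c['cx'])/c['fx'],(px[1]-c['cy'])/c['fy'],1.])
    r=np.array(c['rotation']); M=R.from_quat(r).as_matrix() if r.size==4 else r
    return np.array(c['eye']),M@d
def plane(n,px,z,c=None):
    e,d=ray(n,px,c); return e+d*(z-e[2])/d[2]
def tri(a,b):
    A=np.zeros((3,3));v=np.zeros(3)
    for e,d in (a,b):
        d=d/np.linalg.norm(d);P=np.eye(3)-np.outer(d,d);A+=P;v+=P@e
    x=np.linalg.solve(A,v); return x,[np.linalg.norm(np.cross(x-e,d/np.linalg.norm(d))) for e,d in (a,b)]
def proj(n,p,c=None):
    c=c or viewer.calibration(n); q=R.from_quat(c['rotation']).inv().apply(np.array(p)-c['eye'])
    return np.array([c['cx']+c['fx']*q[0]/q[2],c['cy']+c['fy']*q[1]/q[2]])
def state():
    o=readout.get_obs();M=R.from_quat(o['tool_rot']).as_matrix()
    print('t%.2f'%o['clock'],'pos',np.round(o['eef_pos'],4),'x',np.round(M[:,0],3),'y',np.round(M[:,1],3),'z',np.round(M[:,2],3),'F',np.round(o['ft_force'],1),'w%.4f'%o['grip_width'],'q',np.round(o['joint_pos'],2));return np.array(o['eef_pos']),M
E
python3 - <<'E'
from h import *
t=cv2.imread('pics/top0.png')
a=cv2.resize(t[180:255,220:320],None,fx=6,fy=6,interpolation=cv2.INTER_CUBIC)
b=cv2.resize(t[100:210,310:440],None,fx=6,fy=6,interpolation=cv2.INTER_CUBIC)[:, :]
b=cv2.resize(t[105:175,310:440],None,fx=6,fy=6,interpolation=cv2.INTER_CUBIC)
cv2.imwrite('pics/crop0.png',np.vstack([cv2.resize(a,(800*100//133,450))[:, :600],b[:,:600]])[:870]) 
cv2.imwrite('pics/crop0.png',cv2.resize(cv2.imread('pics/crop0.png'),None,fx=2/3,fy=2/3))
# tray corners & tip, hinge
for p in [(338,203),(411,202),(342,148),(413,145)]: print('tray',p,plane('top',p,.02).round(3))
print('tip',plane('top',(319,151),.19).round(3),'hinge',plane('top',(398,142),.19).round(3))
for p in [(250,216),(272,236),(289,195),(298,212)]: print(p,plane('top',p,.05).round(3))
print('splash',plane('top',(344,117),.222).round(3),plane('top',(428,119),.222).round(3))
print('objs',plane('top',(208,208),0).round(3),plane('top',(203,253),0).round(3),plane('top',(365,243),0).round(3))
E
```

```text
tray (338, 203) [ 0.558 -0.074  0.02 ]
tray (411, 202) [ 0.555 -0.306  0.02 ]
tray (342, 148) [ 0.737 -0.092  0.02 ]
tray (413, 145) [ 0.741 -0.323  0.02 ]
tip [ 0.686 -0.018  0.19 ] hinge [ 0.706 -0.239  0.19 ]
(250, 216) [0.52  0.202 0.05 ]
(272, 236) [0.457 0.134 0.05 ]
(289, 195) [0.583 0.08  0.05 ]
(298, 212) [0.529 0.052 0.05 ]
splash [ 0.772 -0.088  0.222] [ 0.76  -0.317  0.222]
objs [0.553 0.348 0.   ] [0.409 0.362 0.   ] [ 0.429 -0.157  0.   ]
```

View pics/crop0.png

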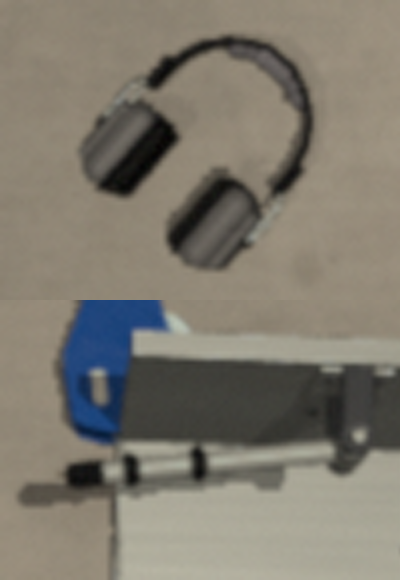

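Crop (4x): arm tip end at px (326.8,148.5), collars near (343,147.3) and (360,146); cups at (252.5,217.5) and (273,235.5), crown at about (292,198).

```bash
cat >> h.py <<'E'
def togo(p,M,tp,tx=None,tz=(0,0,-1)):
    d=M.T@(np.array(tp)-p); print('shift tool',d.round(4),'|d|',np.linalg.norm(d).round(3))
    if tx is not None:
        z=np.array(tz,float);z/=np.linalg.norm(z);x=np.array(tx,float);x-=z*(x@z);x/=np.linalg.norm(x);T=np.c_[x,np.cross(z,x),z]
        r=R.from_matrix(M.T@T).as_rotvec();print('turn tool',r.round(4),'deg',np.degrees(np.linalg.norm(r)).round(1))
E
python3 - <<'E'
from h import *
P=[plane('top',p,.19) for p in [(326.75,148.5),(343,147.25),(360,146)]]
for p in P: print(p.round(4))
print([np.linalg.norm(P[0]-q).round(4) for q in P[1:]])
u=P[0]-P[2];u/=np.linalg.norm(u);print('u',u.round(3),'hinge',(P[0]-.2*u).round(3), 'proj side tip',proj('side',P[0]))
for p in [(252.5,217.5),(273,235.5)]: print('cup',plane('top',p,.06).round(3))
c=(plane('top',(252.5,217.5),.06)+plane('top',(273,235.5),.06))/2
print('crown',plane('top',(220+292/4.,180+82/4.),.04).round(3),plane('top',(220+278/4.,180+62/4.),.04).round(3))
p,M=state()
togo(p,M,[.665,-.03,.265]);
E
```

```text
[ 0.6926 -0.0396  0.19  ]
[ 0.695  -0.0851  0.19  ]
[ 0.6974 -0.1326  0.19  ]
[np.float64(0.0455), np.float64(0.0931)]
u [-0.051  0.999  0.   ] hinge [ 0.703 -0.239  0.19 ] proj side tip [354.86063032 180.18143121]
cup [0.515 0.192 0.06 ]
cup [0.458 0.129 0.06 ]
crown [0.567 0.068 0.04 ] [0.583 0.079 0.04 ]
t0.10 pos [0.1404 0.4794 0.2475] x [-0.96   0.281  0.   ] y [ 0.281  0.96  -0.002] z [-0.001 -0.002 -1.   ] F [0.  0.2 0. ] w0.0855 q [1.29 0.24 0.   1.34 0.   1.57]
shift tool [-0.6466 -0.3414 -0.0169] |d| 0.731
```

```bash
R='' ; python3 -m crank '-.0323 -.0179 -.001 0 0 0 -1;-.0323 -.0179 -.001 0 0 0 -1;-.0323 -.0179 -.001 0 0 0 -1;-.0323 -.0179 -.001 0 0 0 -1;-.0323 -.0179 -.001 0 0 0 -1;-.0323 -.0179 -.001 0 0 0 -1;-.0323 -.0179 -.001 0 0 0 -1;-.0323 -.0179 -.001 0 0 0 -1;-.0323 -.0179 -.001 0 0 0 -1;-.0323 -.0179 -.001 0 0 0 -1;-.0323 -.0179 -.001 0 0 0 -1;-.0323 -.0179 -.001 0 0 0 -1;-.0323 -.0179 -.001 0 0 0 -1;-.0323 -.0179 -.001 0 0 0 -1;-.0323 -.0179 -.001 0 0 0 -1;-.0323 -.0179 -.001 0 0 0 -1;-.0323 -.0179 -.001 0 0 0 -1;-.0323 -.0179 -.001 0 0 0 -1;-.0323 -.0179 -.001 0 0 0 -1;-.0323 -.0179 -.001 0 0 0 -1'
python3 - <<'E'
from h import *
p,M=state(); togo(p,M,[.68,-.059,.262],[-.051,1,0])
E
```

```text
clock: 1.77
eef_pos: [0.6769, -0.0641, 0.2569]
tool_rot: [0.134, 0.991, -0.004, -0.008]
ft_force: [0.7, 0.1, 0.5]
grip_width: 0.085
t1.77 pos [ 0.6769 -0.0641  0.2569] x [-0.964  0.266  0.014] y [ 0.266  0.964 -0.01 ] z [-0.016 -0.006 -1.   ] F [0.7 0.1 0.5] w0.0850 q [-0.09  0.64  0.64  1.59 -0.01  0.18]
shift tool [-0.0015  0.0057 -0.0052] |d| 0.008
turn tool [-0.0174 -0.0059  1.2505] deg 71.7
```

```bash
python3 -m crank '0 .0005 -.0005 -.001 0 .114 -1;0 .0005 -.0005 -.001 0 .114 -1;0 .0005 -.0005 -.001 0 .114 -1;0 .0005 -.0005 -.001 0 .114 -1;0 .0005 -.0005 -.001 0 .114 -1;0 .0005 -.0005 -.001 0 .114 -1;0 .0005 -.0005 -.001 0 .114 -1;0 0 0 -.001 0 .114 -1;0 0 0 -.001 0 .114 -1;0 0 0 -.001 0 .114 -1;0 0 0 -.001 0 .114 -1;0 0 0 0 0 0 -1'
python3 - <<'E'
from h import *
p,M=state(); togo(p,M,[.68,-.059,.173],[-.051,1,0])
im=viewer.camera('wrist');cv2.imwrite('pics/w1.png',im[:,:,::-1])
E
```

```text
clock: 2.77
eef_pos: [0.6812, -0.0723, 0.2388]
tool_rot: [0.717, 0.697, -0.012, -0.013]
ft_force: [-0.5, -0.2, -0.6]
grip_width: 0.0854
t2.77 pos [ 0.6812 -0.0723  0.2388] x [0.028 1.    0.001] y [ 0.999 -0.028 -0.036] z [-0.036  0.002 -0.999] F [-0.5 -0.2 -0.6] w0.0854 q [-0.1   0.67  0.65  1.59 -0.    1.49]
shift tool [0.0132 0.0008 0.0659] |d| 0.067
turn tool [-0.0359 -0.002  -0.0793] deg 5.0
```

View pics/w1.png

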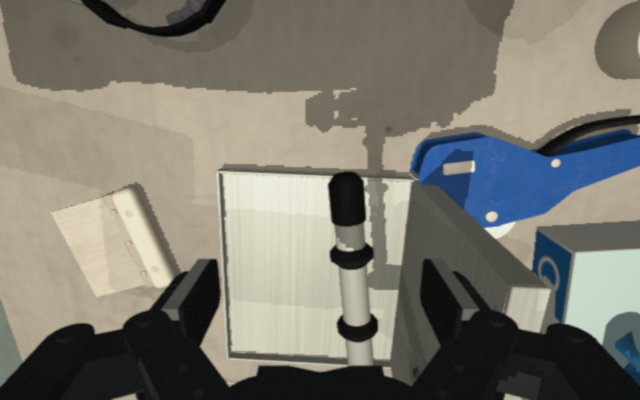

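Wrist view: the arm (tip (346,175), collars (351,252), (357,325)) lies between the open fingers; right finger is on the splash-back side, clear of it.

```bash
python3 -m crank '.0132 0 0 -.036 0 -.079 -1;0 0 0 0 0 0 -1;0 0 .02 0 0 0 -1;0 0 .02 0 0 0 -1;0 0 .02 0 0 0 -1;0 0 .006 0 0 0 -1;0 0 0 0 0 0 -1'
python3 - <<'E'
from h import *
p,M=state(); togo(p,M,[.661,-.059,.172],[-.051,1,0])
E
```

```text
clock: 3.4
eef_pos: [0.6813, -0.0604, 0.1701]
tool_rot: [0.683, 0.73, -0.001, -0.001]
ft_force: [-0.4, -0.0, -0.0]
grip_width: 0.0851
t3.40 pos [ 0.6813 -0.0604  0.1701] x [-0.066  0.998  0.001] y [ 0.998  0.066 -0.003] z [-0.003  0.    -1.   ] F [-0.4 -0.  -0. ] w0.0851 q [-0.09  0.66  0.44  1.36  0.    1.42]
shift tool [ 0.0027 -0.0201 -0.0019] |d| 0.02
turn tool [-0.0026 -0.0005  0.0149] deg 0.9
```

Now contact, then the arc about the hinge.

```bash
python3 -m crank '.0015 -.01 0 0 0 0 -1;.0015 -.01 0 0 0 0 -1;-.0046 -.0187 0 0 0 -.105 -1;-.0046 -.0187 0 0 0 -.105 -1;-.0046 -.0187 0 0 0 -.105 -1;-.0046 -.0187 0 0 0 -.105 -1;-.0046 -.0187 0 0 0 -.105 -1;-.0046 -.0187 0 0 0 -.105 -1;-.0046 -.0187 0 0 0 -.105 -1'
python3 - <<'E'
from h import *
p,M=state(); h=np.array([.703,-.239,.172]); print('rel hinge, tool frame',(M.T@(p-h)).round(4))
E
```

```text
clock: 4.15
eef_pos: [0.5611, -0.1361, 0.1772]
tool_rot: [0.355, 0.935, 0.004, 0.005]
ft_force: [0.8, 3.1, -0.8]
grip_width: 0.0856
t4.15 pos [ 0.5611 -0.1361  0.1772] x [-0.748  0.664 -0.007] y [0.664 0.748 0.011] z [ 0.013  0.004 -1.   ] F [ 0.8  3.1 -0.8] w0.0856 q [-0.24  0.42  0.08  1.21  0.01  0.48]
rel hinge, tool frame [ 0.1744 -0.0171 -0.0066]
```

```bash
python3 -m crank '-.004 -.0195 .002 0 0 -.105 -1;-.004 -.0195 .002 0 0 -.105 -1;-.004 -.0195 .001 0 0 -.105 -1;-.004 -.0195 .001 0 0 -.105 -1;-.003 -.0195 .001 0 0 -.105 -1;-.003 -.0195 0 0 0 -.105 -1;0 -.006 0 0 0 -.03 -1;0 -.006 0 0 0 0 -1'
python3 - <<'E'
from h import *
p,M=state(); h=np.array([.703,-.239,.172]); print('rel hinge, tool frame',(M.T@(p-h)).round(4))
togo(p,M,p,[-.9986,.052,0])
E
```

```text
clock: 4.82
eef_pos: [0.5318, -0.2588, 0.1786]
tool_rot: [0.01, 1.0, 0.014, 0.012]
ft_force: [5.9, 33.9, -6.6]
grip_width: 0.0854
t4.82 pos [ 0.5318 -0.2588  0.1786] x [-0.999  0.021 -0.024] y [0.02  0.999 0.029] z [ 0.025  0.028 -0.999] F [ 5.9 33.9 -6.6] w0.0854 q [-0.47  0.45  0.12  1.23  0.04 -0.45]
rel hinge, tool frame [ 0.1706 -0.0231 -0.0114]
shift tool [0. 0. 0.] |d| 0.0
turn tool [0.0292 0.0235 0.0312] deg 2.8
```

Pressed against the stop (34 N). Back off, rise, and look.

```bash
python3 -m crank '0 .012 0 0 0 0 -1;0 .012 0 0 0 0 -1;0 0 -.03 0 0 0 -1;0 0 -.04 0 0 0 -1;-.005 0 -.04 .03 .02 0 -1;0 0 -.02 0 0 0 -1;0 0 0 0 0 0 -1'
python3 - <<'E'
from h import *
p,M=state()
w=viewer.camera('wrist');c=viewer.calibration('wrist');print({k:np.round(v,4).tolist() for k,v in c.items()})
cv2.imwrite('pics/w2.png',w[:,:,::-1])
E
```

```text
clock: 5.4
eef_pos: [0.5333, -0.2351, 0.3172]
tool_rot: [0.01, 1.0, -0.001, -0.001]
ft_force: [0.7, -0.1, 0.3]
grip_width: 0.0851
t5.40 pos [ 0.5333 -0.2351  0.3172] x [-1.     0.019  0.002] y [ 0.019  1.    -0.001] z [-0.002 -0.001 -1.   ] F [ 0.7 -0.1  0.3] w0.0851 q [-0.41  0.4   0.41  1.58 -0.   -0.39]
{'fx': 344.6662, 'fy': 344.6662, 'cx': 319.879, 'cy': 197.5111, 'eye': [0.4581, -0.2339, 0.4416], 'rotation': [0.7056, 0.693, 0.1035, 0.1062]}
```

View pics/w2.png

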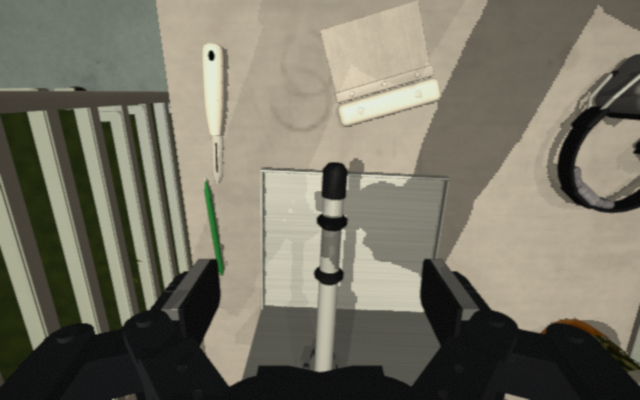

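Wrist view: arm is out over the tray, tip end (334,163), collars (332,221) and (328,275).

```bash
python3 - <<'E'
from h import *
p,M=state()
P=[plane('wrist',q,.19) for q in [(334,163),(332,221),(328.5,275)]]
for q in P: print(q.round(4))
print([np.linalg.norm(P[0]-q).round(4) for q in P[1:]])
u=P[0]-P[2];u/=np.linalg.norm(u);print('bar dir',u.round(3),'seat',((P[1]+P[2])/2).round(4),'hinge by seat',((P[1]+P[2])/2-.13*u).round(3))
a,b=plane('wrist',(262,170),.02),plane('wrist',(446,178),.02); print('tray front',a.round(3),b.round(3),(b-a).round(3))
# headset from top0
c1,c2=plane('top',(252.5,217.5),.06),plane('top',(273,235.5),.06);d=c1-c2;L=np.linalg.norm(d[:2]);d/=L;x=np.array([d[1],-d[0],0]);m=(c1+c2)/2
print('cup dist',L,'x',x.round(3),'cupmid',m.round(3),'crown mid pad', (m+x*(.134-.009)).round(3))
t=m+x*.125; togo(p,M,[t[0],t[1],.2],-np.array([-x[1],x[0],0])*1.0)
togo(p,M,[t[0],t[1],.2],np.array([-x[1],x[0],0])*1.0)
E
```

```text
t5.45 pos [ 0.5334 -0.235   0.316 ] x [-1.     0.019  0.002] y [ 0.019  1.    -0.001] z [-0.002 -0.001 -1.   ] F [ 0.4 -0.1 -0.1] w0.0854 q [-0.41  0.4   0.4   1.57 -0.   -0.39]
[ 0.5087 -0.2247  0.19  ]
[ 0.5546 -0.2265  0.19  ]
[ 0.6019 -0.2297  0.19  ]
[np.float64(0.0459), np.float64(0.0933)]
bar dir [-0.999  0.054  0.   ] seat [ 0.5783 -0.2281  0.19  ] hinge by seat [ 0.708 -0.235  0.19 ]
tray front [ 0.55  -0.308  0.02 ] [ 0.565 -0.078  0.02 ] [0.014 0.231 0.   ]
cup dist 0.0845179304600938 x [ 0.743 -0.669  0.   ] cupmid [0.486 0.161 0.06 ] crown mid pad [0.579 0.077 0.06 ]
shift tool [-0.0401  0.3129  0.1157] |d| 0.336
turn tool [ 3.000e-04 -2.600e-03 -8.574e-01] deg 49.1
shift tool [-0.0401  0.3129  0.1157] |d| 0.336
turn tool [-3.2000e-03 -3.0000e-04  2.2842e+00] deg 130.9
```

```bash
python3 -m crank '-.0045 .0348 .0129 0 0 0 -1;-.0045 .0348 .0129 0 0 0 -1;-.0045 .0348 .0129 0 0 0 -1;-.0045 .0348 .0129 0 0 0 -1;-.0045 .0348 .0129 0 0 0 -1;-.0045 .0348 .0129 0 0 0 -1;-.0045 .0348 .0129 0 0 0 -1;-.0045 .0348 .0129 0 0 0 -1;-.0045 .0348 .0129 0 0 0 -1;0 0 0 0 0 -.107 -1;0 0 0 0 0 -.107 -1;0 0 0 0 0 -.107 -1;0 0 0 0 0 -.107 -1;0 0 0 0 0 -.107 -1;0 0 0 0 0 -.107 -1;0 0 0 0 0 -.107 -1;0 0 0 0 0 -.107 -1;0 0 0 0 0 0 -1'
python3 - <<'E'
from h import *
p,M=state();togo(p,M,[.579,.077,.2],[-.669,-.743,0])
w=viewer.camera('wrist')
cv2.imwrite('pics/w3.png',w[:,:,::-1])
E
```

```text
clock: 6.95
eef_pos: [0.5709, 0.0902, 0.1756]
tool_rot: [-0.426, 0.905, -0.004, -0.014]
ft_force: [0.1, -0.5, 0.0]
grip_width: 0.0857
t6.95 pos [0.5709 0.0902 0.1756] x [-0.637 -0.77   0.028] y [-0.771  0.637  0.004] z [-0.021 -0.019 -1.   ] F [ 0.1 -0.5  0. ] w0.0857 q [ 0.16  0.45  0.12  1.26 -0.02 -0.72]
shift tool [ 0.0057 -0.0145 -0.0243] |d| 0.029
turn tool [ 0.0034 -0.0283  0.042 ] deg 2.9
```

View pics/w3.png

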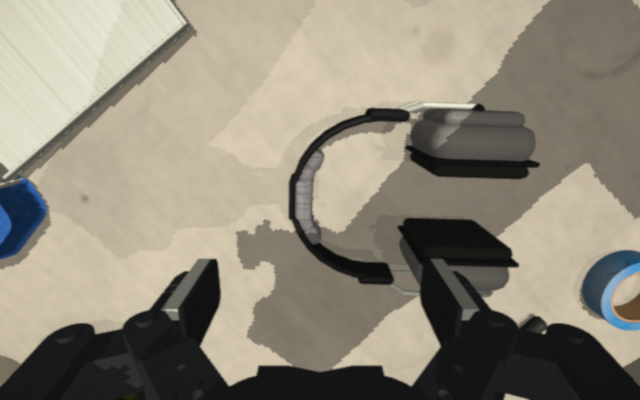

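Wrist view: crown outer face at (292,197), pad inner face at (313,197); band ends at about (389,115) and (376,272).

```bash
python3 - <<'E'
from h import *
p,M=state()
o,i=plane('wrist',(292,197),.05),plane('wrist',(313,197),.05)
a,b=plane('wrist',(389,115),.05),plane('wrist',(376,272),.05)
print('crown thick',np.linalg.norm(o-i),'band span',np.linalg.norm(a-b),o.round(3),i.round(3))
y=a-b;y/=np.linalg.norm(y);x=np.array([y[1],-y[0],0]);x*=np.sign(x[0]);print('x',x.round(3))
a2,b2=plane('wrist',(315,153),.05),plane('wrist',(315,241),.05);print('padends dir',((a2-b2)/np.linalg.norm(a2-b2)).round(3),'band y',y.round(3))
m=(o+i)/2; togo(p,M,[m[0],m[1],.1],[x[1],-x[0],0]);togo(p,M,[m[0],m[1],.036],[x[1],-x[0],0])
E
```

```text
t7.00 pos [0.5708 0.0902 0.1754] x [-0.64  -0.768  0.028] y [-0.768  0.64   0.004] z [-0.021 -0.019 -1.   ] F [-0.4  0.1 -1. ] w0.0852 q [ 0.16  0.45  0.12  1.26 -0.02 -0.71]
crown thick 0.015985421132748503 band span 0.12401380541987161 [0.585 0.075 0.05 ] [0.573 0.085 0.05 ]
x [ 0.749 -0.663 -0.   ]
padends dir [-0.642 -0.766  0.   ] band y [-0.663 -0.749  0.   ]
shift tool [ 0.0002 -0.0133  0.0754] |d| 0.077
turn tool [ 0.0038 -0.0285  0.0303] deg 2.4
shift tool [-0.0017 -0.0135  0.1394] |d| 0.14
turn tool [ 0.0038 -0.0285  0.0303] deg 2.4
```

```bash
python3 -m crank '0 -.0133 .025 .004 -.028 .03 -1;0 0 .03 0 0 0 -1;0 0 .03 0 0 0 -1;0 0 .03 0 0 0 -1;0 0 .022 0 0 0 -1;0 0 0 0 0 0 -1'
python3 - <<'E'
from h import *
p,M=state();togo(p,M,[.579,.08,.036],[-.663,-.749,0])
E
```

```text
clock: 7.5
eef_pos: [0.5823, 0.0808, 0.0349]
tool_rot: [-0.401, 0.916, -0.002, 0.004]
ft_force: [-0.5, -0.3, -0.4]
grip_width: 0.0853
t7.50 pos [0.5823 0.0808 0.0349] x [-0.678 -0.735 -0.005] y [-0.735  0.678 -0.006] z [ 0.008 -0.001 -1.   ] F [-0.5 -0.3 -0.4] w0.0853 q [ 0.14  0.58 -0.08  0.91 -0.   -0.69]
shift tool [ 0.0028  0.0018 -0.0011] |d| 0.004
turn tool [-0.0062  0.0049 -0.02  ] deg 1.2
```

```bash
python3 -m crank '.0028 .0018 -.001 0 0 -.02 0;0 0 0 0 0 0 .3;0 0 0 0 0 0 1;0 0 0 0 0 0 1;0 0 0 0 0 0 1;0 0 0 0 0 0 1;0 0 0 0 0 0 1;0 0 0 0 0 0 1;0 0 0 0 0 0 1'
python3 - <<'E'
from h import *
state()
E
```

```text
clock: 8.25
eef_pos: [0.5819, 0.0802, 0.0427]
tool_rot: [-0.409, 0.912, -0.004, 0.007]
ft_force: [0.1, 0.1, -1.8]
grip_width: 0.017
t8.25 pos [0.5819 0.0802 0.0427] x [-0.665 -0.747 -0.011] y [-0.747  0.665 -0.013] z [ 0.017 -0.001 -1.   ] F [ 0.1  0.1 -1.8] w0.0170 q [ 0.14  0.56 -0.08  0.91 -0.   -0.7 ]
```

```bash
python3 -m crank '0 0 -.02 0 0 0 1;0 0 -.025 0 0 0 1;0 0 -.025 0 0 0 1;0 0 -.025 0 0 0 1;0 0 -.025 0 0 0 1;.006 .012 -.02 0 0 -.1 1;.006 .012 -.02 0 0 -.1 1;.006 .012 0 0 0 -.1 1;.006 .012 0 0 0 -.1 1;.006 .012 0 0 0 -.1 1;.006 .012 0 0 0 -.1 1;0 0 0 0 0 -.1 1;0 0 0 0 0 0 1'
python3 - <<'E'
from h import *
p,M=state();togo(p,M,[.5,.1,.2],[0,-1,0],[1,0,0])
E
```

```text
clock: 9.33
eef_pos: [0.4968, 0.0805, 0.2071]
tool_rot: [0.709, -0.705, 0.007, -0.005]
ft_force: [0.2, 0.4, -2.5]
grip_width: 0.0169
t9.33 pos [0.4968 0.0805 0.2071] x [ 0.005 -1.     0.002] y [-1.    -0.005 -0.016] z [ 0.016 -0.002 -1.   ] F [ 0.2  0.4 -2.5] w0.0169 q [ 0.16  0.26 -0.08  1.22 -0.   -1.41]
shift tool [-0.0195 -0.0032  0.0071] |d| 0.021
turn tool [1.5544 0.0019 0.0055] deg 89.1
```

```bash
python3 -m crank '0 0 0 .117 0 0 1;0 0 0 .117 0 0 1;0 0 0 .117 0 0 1;0 0 0 .117 0 0 1;0 0 0 .117 0 0 1;0 0 0 .117 0 0 1;0 0 0 .117 0 0 1;0 0 0 .117 0 0 1;0 0 0 .117 0 0 1;0 0 0 .117 0 0 1;0 0 0 .117 0 0 1;0 0 0 .117 0 0 1;0 0 0 0 0 0 1'
python3 - <<'E'
from h import *
p,M=state();togo(p,M,[.5,.09,.2],[0,-1,0],[1,0,0])
t=viewer.camera('side');cv2.imwrite('pics/s4.png',cv2.resize(t[100:300,150:470,::-1],None,fx=2,fy=2))
E
```

```text
clock: 10.42
eef_pos: [0.5567, 0.1062, 0.2458]
tool_rot: [-0.555, 0.584, -0.423, 0.415]
ft_force: [0.4, -0.0, -2.6]
grip_width: 0.0168
t10.42 pos [0.5567 0.1062 0.2458] x [-0.039 -0.999 -0.014] y [-0.298  0.025 -0.954] z [ 0.954 -0.033 -0.298] F [ 0.4 -0.  -2.6] w0.0168 q [ 0.39  0.14 -1.08 -0.89 -0.4  -1.42]
shift tool [ 0.0191  0.0602 -0.0399] |d| 0.075
turn tool [ 0.3027 -0.0366 -0.0199] deg 17.5
```

View pics/s4.png

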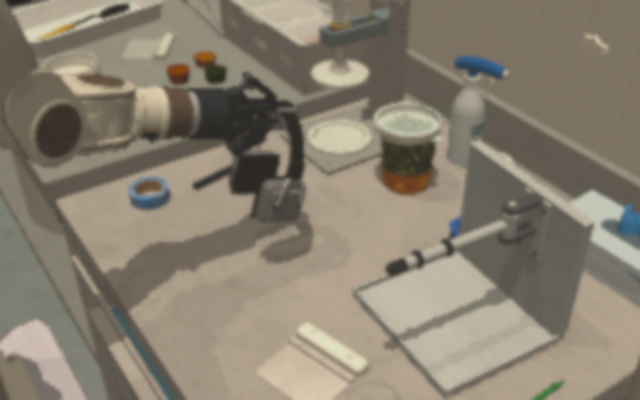

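Side view: ear defenders hang nearly upright below the gripper, nothing in the way. Joint 3 is near its limit, so lower (slightly outward) and set them down from about 17° tilt.

```bash
python3 -m crank '0 .015 .010 0 0 0 1;0 .015 .010 0 0 0 1;0 .015 .01 .02 0 0 1;0 .008 .003 .03 0 0 1;0 0 0 0 0 0 1'
python3 - <<'E'
from h import *
p,M=state();togo(p,M,p,[0,-1,0],[1,0,0])
E
```

```text
clock: 10.88
eef_pos: [0.585, 0.1117, 0.1841]
tool_rot: [-0.547, 0.581, -0.431, 0.421]
ft_force: [0.5, 0.2, -2.8]
grip_width: 0.0171
t10.88 pos [0.585  0.1117 0.1841] x [-0.047 -0.999 -0.017] y [-0.274  0.029 -0.961] z [ 0.961 -0.04  -0.275] F [ 0.5  0.2 -2.8] w0.0171 q [ 0.38  0.45 -1.09 -1.24 -0.4  -1.43]
shift tool [0. 0. 0.] |d| 0.0
turn tool [ 0.2778 -0.0442 -0.0235] deg 16.2
```

```bash
python3 -m crank '0 .002 .016 0 0 0 1;0 .003 .016 0 0 0 1;0 .005 .002 .03 0 0 1;0 .003 0 .03 0 0 1;0 0 0 0 0 0 1'
python3 - <<'E'
from h import *
p,M=state()
print(np.round(readout.get_obs()['joint_pos'],3))
E
```

```text
clock: 11.3
eef_pos: [0.6161, 0.1103, 0.167]
tool_rot: [-0.531, 0.569, -0.447, 0.44]
ft_force: [-0.3, 0.7, -2.8]
grip_width: 0.0173
t11.30 pos [0.6161 0.1103 0.167 ] x [-0.048 -0.999 -0.025] y [-0.211  0.035 -0.977] z [ 0.976 -0.042 -0.213] F [-0.3  0.7 -2.8] w0.0173 q [ 0.35  0.62 -1.04 -1.43 -0.38 -1.46]
[ 0.349  0.622 -1.042 -1.432 -0.382 -1.457]
```

```bash
python3 -m crank '0 .001 .005 .04 0 0 1;0 .001 .005 .04 0 0 1;0 .002 .0 .03 0 0 1;0 .003 0 0 0 0 1;0 0 0 0 0 0 1'
python3 - <<'E'
from h import *
p,M=state()
t=viewer.camera('side');cv2.imwrite('pics/s5.png',cv2.resize(t[100:300,150:470,::-1],None,fx=2,fy=2))
E
```

```text
clock: 11.72
eef_pos: [0.6274, 0.1103, 0.166]
tool_rot: [-0.502, 0.544, -0.478, 0.473]
ft_force: [-0.1, 0.5, -1.3]
grip_width: 0.017
t11.72 pos [0.6274 0.1103 0.166 ] x [-0.049 -0.998 -0.034] y [-0.094  0.039 -0.995] z [ 0.994 -0.045 -0.096] F [-0.1  0.5 -1.3] w0.0170 q [ 0.35  0.8  -1.03 -1.72 -0.39 -1.5 ]
```

View pics/s5.png

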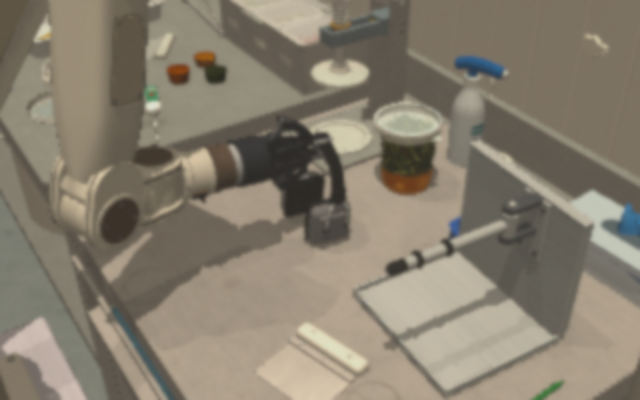

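Ear defenders upright in hand, cups near the table; force shows them partly supported. Lower a touch more.

```bash
python3 -m crank '0 .003 0 .02 0 0 1;0 .003 0 .02 0 0 1;0 0 0 0 0 0 1'
python3 - <<'E'
from h import *
p,M=state()
E
```

```text
clock: 12.02
eef_pos: [0.6277, 0.1109, 0.1651]
tool_rot: [-0.491, 0.534, -0.489, 0.485]
ft_force: [-0.1, -0.3, -2.1]
grip_width: 0.0169
t12.02 pos [0.6277 0.1109 0.1651] x [-0.048 -0.998 -0.038] y [-0.051  0.041 -0.998] z [ 0.998 -0.046 -0.053] F [-0.1 -0.3 -2.1] w0.0169 q [ 0.35  0.87 -1.02 -1.83 -0.39 -1.51]
```

```bash
python3 -m crank '0 .006 0 0 0 0 1;0 .005 0 0 0 0 1;0 0 0 0 0 0 1'
python3 - <<'E'
from h import *
p,M=state()
E
```

```text
clock: 12.27
eef_pos: [0.6292, 0.1127, 0.1655]
tool_rot: [-0.485, 0.531, -0.491, 0.492]
ft_force: [-0.0, 0.9, -1.6]
grip_width: 0.0167
t12.27 pos [0.6292 0.1127 0.1655] x [-0.046 -0.998 -0.046] y [-0.032  0.047 -0.998] z [ 0.998 -0.044 -0.034] F [-0.   0.9 -1.6] w0.0167 q [ 0.35  0.89 -1.01 -1.86 -0.39 -1.51]
```

```bash
python3 -m crank '0 .012 0 0 0 0 1;0 .012 0 0 0 0 1;0 0 0 0 0 0 1'
python3 - <<'E'
from h import *
p,M=state(); o=readout.get_obs(); print(np.round(o['tau'],1),np.round(o['joint_pos'],3))
t=viewer.camera('side');cv2.imwrite('pics/s6.png',cv2.resize(t[150:250,240:400,::-1],None,fx=4,fy=4))
E
```

```text
clock: 12.52
eef_pos: [0.6323, 0.1184, 0.1663]
tool_rot: [-0.471, 0.521, -0.497, 0.51]
ft_force: [0.3, 0.4, -2.8]
grip_width: 0.0166
t12.52 pos [0.6323 0.1184 0.1663] x [-0.036 -0.997 -0.063] y [ 0.017  0.063 -0.998] z [ 0.999 -0.037  0.015] F [ 0.3  0.4 -2.8] w0.0166 q [ 0.36  0.95 -0.99 -1.95 -0.39 -1.51]
[ -0.  -40.8  -1.1  -9.3   0.   -0.1] [ 0.357  0.948 -0.99  -1.953 -0.393 -1.513]
```

View pics/s6.png

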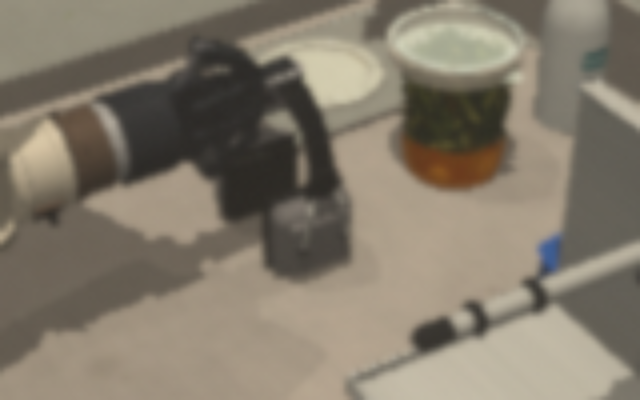

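Still airborne by a few mm; joint 4 near its limit blocks lowering. Tilt back ~12° and lower from there.

```bash
python3 -m crank '0 0 0 -.1 0 0 1;0 0 0 -.1 0 0 1;0 .006 0 -.02 0 0 1;0 .006 0 0 0 0 1;0 0 0 0 0 0 1'
python3 - <<'E'
from h import *
p,M=state(); o=readout.get_obs(); print(np.round(o['joint_pos'],3))
E
```

```text
clock: 12.98
eef_pos: [0.6404, 0.1227, 0.1697]
tool_rot: [-0.506, 0.559, -0.452, 0.477]
ft_force: [0.8, 0.4, -2.3]
grip_width: 0.0171
t12.98 pos [0.6404 0.1227 0.1697] x [-0.032 -0.997 -0.076] y [-0.134  0.08  -0.988] z [ 0.99  -0.022 -0.137] F [ 0.8  0.4 -2.3] w0.0171 q [ 0.35  0.72 -0.99 -1.56 -0.36 -1.44]
[ 0.347  0.717 -0.99  -1.561 -0.365 -1.441]
```

```bash
python3 -m crank '0 .008 0 0 0 0 1;0 .008 0 -.02 0 0 1;0 .006 0 -.02 0 0 1;0 0 0 0 0 0 1'
python3 - <<'E'
from h import *
p,M=state(); o=readout.get_obs(); print(np.round(o['joint_pos'],3))
E
```

```text
clock: 13.32
eef_pos: [0.643, 0.1244, 0.1694]
tool_rot: [-0.502, 0.561, -0.45, 0.48]
ft_force: [-1.4, 0.3, -2.0]
grip_width: 0.0166
t13.32 pos [0.643  0.1244 0.1694] x [-0.034 -0.996 -0.087] y [-0.132  0.091 -0.987] z [ 0.991 -0.022 -0.134] F [-1.4  0.3 -2. ] w0.0166 q [ 0.35  0.72 -0.98 -1.56 -0.37 -1.43]
[ 0.349  0.721 -0.982 -1.559 -0.369 -1.431]
```

Heights (.166 upright, .1695 at 8° tilt) match cups standing on the table; check by reading force while pressing.

```bash
python3 -m crank '0 .008 0 .0 0 0 1'; python3 -m crank '0 0 0 0 0 0 1' | grep -E 'force|pos'
```

```text
clock: 13.4
eef_pos: [0.6436, 0.1258, 0.1681]
tool_rot: [-0.498, 0.559, -0.452, 0.485]
ft_force: [-8.9, 3.6, 29.1]
grip_width: 0.0169
eef_pos: [0.644, 0.1262, 0.1693]
ft_force: [1.1, -0.5, -2.1]
```

Confirmed: 29 N up when pressed. Release.

```bash
python3 -m crank '0 0 0 0 0 0 .5;0 0 0 0 0 0 .2;0 0 0 0 0 0 -.2;0 0 0 0 0 0 -.2;0 0 0 0 0 0 -.2;0 0 0 0 0 0 -.2'
python3 - <<'E'
from h import *
p,M=state()
t=viewer.camera('side');cv2.imwrite('pics/s7.png',cv2.resize(t[150:250,240:400,::-1],None,fx=4,fy=4))
E
```

```text
clock: 13.98
eef_pos: [0.6418, 0.125, 0.1622]
tool_rot: [-0.502, 0.561, -0.449, 0.481]
ft_force: [-0.0, 0.7, -0.1]
grip_width: 0.0509
t13.98 pos [0.6418 0.125  0.1622] x [-0.034 -0.995 -0.089] y [-0.132  0.093 -0.987] z [ 0.991 -0.022 -0.134] F [-0.   0.7 -0.1] w0.0509 q [ 0.35  0.75 -0.98 -1.58 -0.37 -1.43]
```

View pics/s7.png

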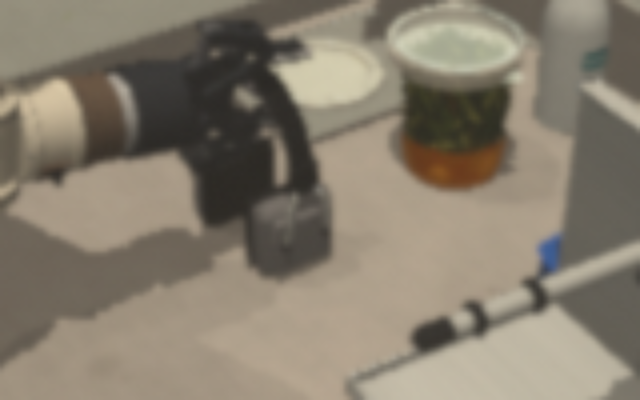

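Side view: headset stands upright on the table, fingers open around the crown. Retreat.

```bash
python3 -m crank '0 .002 -.015 0 0 0 -.2;0 .002 -.015 0 0 0 -.2;0 .002 -.015 0 0 0 -.2;0 0 -.015 0 0 0 -.2;0 0 0 0 0 0 -.2'
python3 - <<'E'
from h import *
p,M=state()
E
```

```text
clock: 14.45
eef_pos: [0.5946, 0.1323, 0.1646]
tool_rot: [-0.498, 0.562, -0.452, 0.481]
ft_force: [-0.4, 1.1, -0.5]
grip_width: 0.0515
t14.45 pos [0.5946 0.1323 0.1646] x [-0.041 -0.995 -0.091] y [-0.125  0.096 -0.987] z [ 0.991 -0.029 -0.129] F [-0.4  1.1 -0.5] w0.0515 q [ 0.42  0.78 -1.09 -1.72 -0.45 -1.42]
```

```bash
python3 -m crank '0 -.015 -.003 -.05 0 0 -.2;0 -.02 -.006 -.1 0 0 -.2;0 -.025 -.01 -.1 0 0 -.2;0 -.025 -.015 -.1 0 0 -1;0 -.025 -.02 -.1 0 0 -1;0 -.02 -.02 -.1 0 0 -1;0 -.01 -.02 -.1 0 0 -1;0 0 -.02 -.1 0 0 -1;0 0 -.02 -.1 0 0 -1;0 0 0 0 0 0 -1'
python3 - <<'E'
from h import *
p,M=state();togo(p,M,[.55,.13,.34],[0,-1,0])
togo(p,M,[.55,.13,.34],[0.05,-1,0])
E
```

```text
clock: 15.28
eef_pos: [0.5558, 0.1293, 0.2483]
tool_rot: [-0.606, 0.656, -0.298, 0.336]
ft_force: [0.6, -0.8, 0.7]
grip_width: 0.085
t15.28 pos [0.5558 0.1293 0.2483] x [-0.039 -0.996 -0.079] y [-0.595  0.087 -0.799] z [ 0.803  0.016 -0.596] F [ 0.6 -0.8  0.7] w0.0850 q [ 0.37 -0.06 -0.78 -0.05 -0.28 -1.26]
shift tool [-0.0078 -0.0697 -0.0593] |d| 0.092
turn tool [-0.9305  0.0555 -0.0729] deg 53.6
shift tool [-0.0078 -0.0697 -0.0593] |d| 0.092
turn tool [-0.932   0.0322 -0.1192] deg 53.9
```

```bash
python3 -m crank '-.001 -.014 -.016 -.104 .005 -.008 -1;-.001 -.012 -.018 -.104 .005 -.008 -1;-.001 -.01 -.02 -.104 .005 -.008 -1;-.001 -.008 -.02 -.104 .005 -.008 -1;-.001 0 -.01 -.104 .005 -.008 -1;-.001 0 -.01 -.104 .005 -.008 -1;0 0 0 -.104 .005 -.008 -1;0 0 0 -.104 .005 -.008 -1;0 0 0 -.1 .005 -.008 -1;0 0 0 0 0 0 -1;0 0 0 0 0 0 -1'
python3 - <<'E'
from h import *
p,M=state();togo(p,M,[.55,.13,.34],[0,-1,0])
w=viewer.camera('wrist');cv2.imwrite('pics/w8.png',w[:,:,::-1]);
t=viewer.camera('top');cv2.imwrite('pics/t8.png',t[:,:,::-1]);
a=proj('top',[.645,.125,.17]);b=proj('wrist',[.645,.125,.17]);print(a,b)
x,y=int(a[0]),int(a[1])
cr=cv2.resize(t[y-40:y+40,x-64:x+64,::-1],None,fx=5,fy=5)[:,:640]
cv2.imwrite('pics/c8.png',cv2.resize(np.vstack([w[:,:,::-1],cr[:400]]),(480,600))); print(x,y)
E
```

```text
clock: 16.2
eef_pos: [0.5327, 0.129, 0.3115]
tool_rot: [-0.706, 0.707, -0.021, 0.03]
ft_force: [0.2, -0.2, 0.1]
grip_width: 0.0854
t16.20 pos [0.5327 0.129  0.3115] x [-0.002 -1.    -0.013] y [-0.997  0.003 -0.073] z [ 0.073  0.013 -0.997] F [ 0.2 -0.2  0.1] w0.0854 q [ 0.24  0.26  0.2   1.43 -0.01 -1.33]
shift tool [-0.0014 -0.0193 -0.0271] |d| 0.033
turn tool [-0.0732  0.0127 -0.0024] deg 4.3
[269.03222052 168.13300873] [193.55514262 180.60553506]
269 168
```

View pics/c8.png

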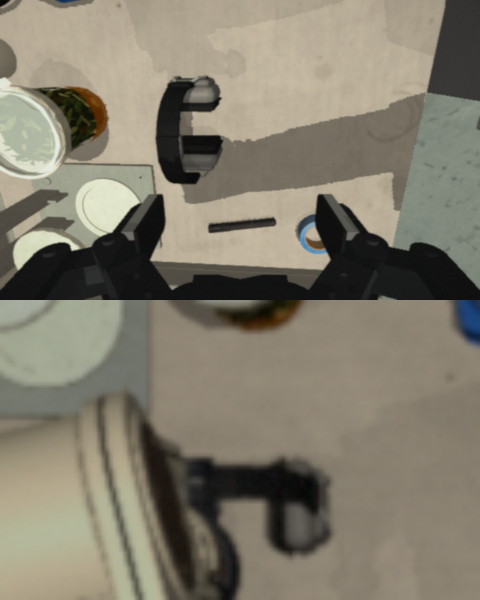

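Wrist view: headset standing on both cups, crown near full-res (229,175), roughly parallel to the image rows' normal. Measure its edges numerically.

```bash
python3 - <<'E'
from h import *
p,M=state();im=cv2.imread('pics/w8.png');g=im.max(2)
for r in range(100,250,8):
    c=np.where(g[r,180:320]<62)[0]+180
    # contiguous first run
    if len(c): 
        runs=np.split(c,np.where(np.diff(c)>2)[0]+1); print(r,[(int(q[0]),int(q[-1])) for q in runs if len(q)>3])
for q in [(211,175),(245,175)]: print(q,plane('wrist',q,.17).round(4))
print('pix/m',proj('wrist',[.62,.125,.17])-proj('wrist',[.62,.135,.17]))
E
```

```text
t16.30 pos [0.5308 0.1289 0.3116] x [-0.001 -1.    -0.012] y [-0.997  0.002 -0.072] z [ 0.072  0.012 -0.997] F [ 0.2 -0.2  0.3] w0.0856 q [ 0.24  0.26  0.19  1.43 -0.01 -1.33]
108 []
116 [(224, 258)]
124 [(219, 247)]
132 [(216, 244), (286, 293)]
140 [(214, 289)]
148 [(212, 252)]
156 [(211, 239)]
164 [(210, 238)]
172 [(209, 238)]
180 [(209, 240), (245, 255)]
188 [(209, 237), (242, 296)]
196 [(210, 238), (243, 294)]
204 [(211, 239), (243, 293)]
212 [(212, 242)]
220 [(214, 245)]
228 [(217, 246)]
236 [(221, 265)]
244 [(240, 261)]
(211, 175) [0.6298 0.12   0.17  ]
(245, 175) [0.6016 0.1195 0.17  ]
pix/m [ -1.05895201 -11.69636182]
```

```bash
python3 - <<'E'
from h import *
p,M=state()
a,b,c=[plane('wrist',q,.17) for q in [(224.5,152),(224.5,204),(223.7,178)]]
d=b-a;d/=np.linalg.norm(d);print('len',np.linalg.norm(b-a),'ydir',d.round(3),'crown',c.round(4))
togo(p,M,[c[0],c[1],.26],d);
E
```

```text
t16.30 pos [0.5308 0.1289 0.3116] x [-0.001 -1.    -0.012] y [-0.997  0.002 -0.072] z [ 0.072  0.012 -0.997] F [ 0.2 -0.2  0.3] w0.0856 q [ 0.24  0.26  0.19  1.43 -0.01 -1.33]
len 0.04397404549810073 ydir [0.088 0.996 0.   ] crown [0.6194 0.1223 0.17  ]
shift tool [ 0.007  -0.0847  0.0577] |d| 0.103
turn tool [-0.0238 -0.1094 -3.0534] deg 175.1
```

```bash
python3 -m crank '.0015 -.022 .01 -.024 .006 .03 -1;.0015 -.022 .012 -.024 .006 .03 -1;.0015 -.022 .012 -.024 0 .03 -1;.0015 -.019 .012 0 0 0 -1;0 0 .008 0 0 0 -1;0 0 0 0 0 0 -1'
python3 - <<'E'
from h import *
p,M=state();togo(p,M,[.6194,.1223,.178],[-.088,-.996,0])
E
```

```text
clock: 16.8
eef_pos: [0.6149, 0.1197, 0.2623]
tool_rot: [-0.674, 0.739, -0.003, 0.007]
ft_force: [-0.0, -0.9, -0.7]
grip_width: 0.0852
t16.80 pos [0.6149 0.1197 0.2623] x [-0.093 -0.996 -0.007] y [-0.996  0.093 -0.013] z [ 0.014  0.006 -1.   ] F [-0.  -0.9 -0.7] w0.0852 q [ 0.19  0.49  0.4   1.47  0.   -1.29]
shift tool [-0.0024 -0.0032  0.0843] |d| 0.084
turn tool [-0.0134  0.0072 -0.0047] deg 0.9
```

```bash
python3 -m crank '-.0024 -.0032 .02 -.013 .007 0 -1;0 0 .022 0 0 0 -1;0 0 .022 0 0 0 -1;0 0 .018 0 0 0 -1;0 0 0 0 0 0 -1'
python3 - <<'E'
from h import *
p,M=state();togo(p,M,[.6194,.1223,.178],[-.088,-.996,0])
w=viewer.camera('wrist');cv2.imwrite('pics/w9.png',w[:,:,::-1])
print(proj('wrist',[.6194,.1223,.17]),proj('wrist',[.6194-.013,.1223,.17]),proj('wrist',[.6194+.013,.1223,.17]))
g=w.max(2)
for r in range(150,300,10):
    c=np.where(g[r,230:420]<62)[0]+230
    if len(c): 
        runs=np.split(c,np.where(np.diff(c)>2)[0]+1); print(r,[(int(q[0]),int(q[-1])) for q in runs if len(q)>3])
E
```

```text
clock: 17.22
eef_pos: [0.6146, 0.1238, 0.1819]
tool_rot: [-0.675, 0.738, -0.003, 0.004]
ft_force: [-1.2, -0.2, -1.1]
grip_width: 0.0853
t17.22 pos [0.6146 0.1238 0.1819] x [-0.09  -0.996 -0.003] y [-0.996  0.09  -0.01 ] z [ 0.01   0.002 -1.   ] F [-1.2 -0.2 -1.1] w0.0853 q [ 0.2   0.52  0.24  1.28 -0.   -1.28]
shift tool [ 0.0011 -0.0049  0.0039] |d| 0.006
turn tool [-0.0102  0.0026 -0.0016] deg 0.6
[310.28574413 264.5817904 ] [339.11069245 262.44455079] [281.64108021 266.70566273]
150 [(272, 318)]
160 [(273, 318)]
170 [(271, 319), (342, 357)]
180 [(254, 353)]
190 [(261, 319)]
200 [(270, 320)]
210 [(269, 322)]
220 [(269, 322)]
230 [(270, 356)]
240 [(270, 359)]
250 [(271, 361)]
260 [(272, 364)]
270 [(269, 340)]
280 [(273, 329)]
290 [(275, 330)]
```

```bash
python3 - <<'E'
from h import *
g=cv2.imread('pics/w9.png').max(2)
for r in range(40,400,15):
    c=np.where(g[r,225:420]<62)[0]+225
    if len(c): 
        runs=np.split(c,np.where(np.diff(c)>2)[0]+1); print(r,[(int(q[0]),int(q[-1])) for q in runs if len(q)>3])
im=cv2.imread('pics/w9.png');cv2.imwrite('pics/w9c.png',im)
E
```

```text
145 [(271, 320)]
160 [(273, 318)]
175 [(270, 352)]
190 [(261, 319)]
205 [(269, 320)]
220 [(269, 322)]
235 [(270, 358)]
250 [(271, 361)]
265 [(270, 365)]
280 [(273, 329)]
295 [(275, 330)]
310 [(278, 336)]
325 [(281, 339)]
340 [(286, 337)]
370 [(259, 307), (333, 419)]
385 [(233, 407), (413, 419)]
```

View pics/w9c.png

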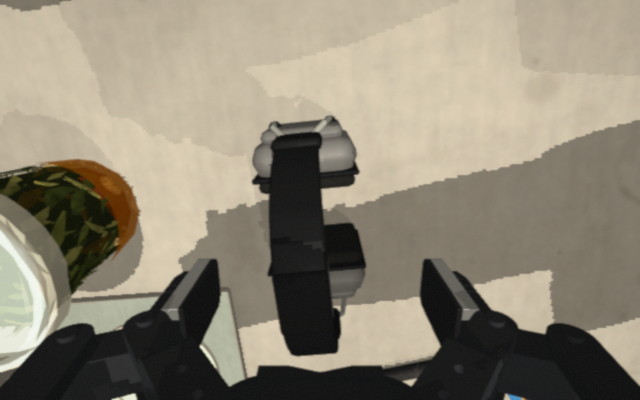

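Wrist view: crown between the open fingers, centre near (298,265), ~11 mm off-centre; shift before closing.

```bash
python3 -m crank '.001 -.010 .003 -.01 0 0 -1;0 0 .002 0 0 0 -.3;0 0 .001 0 0 0 .1'
python3 - <<'E'
from h import *
p,M=state();togo(p,M,[.6247,.1223,.178],[-.088,-.996,0])
E
```

```text
clock: 17.52
eef_pos: [0.6244, 0.1234, 0.1829]
tool_rot: [-0.675, 0.737, -0.001, 0.004]
ft_force: [0.2, -0.2, -0.6]
grip_width: 0.0641
t17.52 pos [0.6244 0.1234 0.1829] x [-0.088 -0.996 -0.005] y [-0.996  0.088 -0.008] z [ 0.008  0.004 -1.   ] F [ 0.2 -0.2 -0.6] w0.0641 q [ 0.19  0.54  0.28  1.3   0.   -1.29]
shift tool [ 0.0011 -0.0003  0.0049] |d| 0.005
turn tool [-0.0077  0.005   0.0004] deg 0.5
```

```bash
python3 -m crank '.001 0 .005 0 0 0 .3;0 0 .002 0 0 0 .4;0 0 .001 0 0 0 1;0 0 .001 0 0 0 1'
python3 - <<'E'
from h import *
p,M=state()
E
```

```text
clock: 17.85
eef_pos: [0.6249, 0.1235, 0.1784]
tool_rot: [-0.676, 0.737, -0.003, 0.008]
ft_force: [-1.1, 2.3, 6.0]
grip_width: 0.0239
t17.85 pos [0.6249 0.1235 0.1784] x [-0.086 -0.996 -0.008] y [-0.996  0.087 -0.015] z [ 0.016  0.007 -1.   ] F [-1.1  2.3  6. ] w0.0239 q [ 0.19  0.54  0.26  1.28  0.   -1.29]
```

```bash
python3 -m crank '0 0 0 0 0 0 1;0 0 0 0 0 0 1;0 0 0 0 0 0 1;0 0 0 0 0 0 1'
python3 -m crank '0 0 -.012 0 0 0 1;0 0 -.012 0 0 0 1;0 0 -.012 0 0 0 1;0 0 0 0 0 0 1'
python3 - <<'E'
from h import *
p,M=state()
w=viewer.camera('wrist');cv2.imwrite('pics/w10.png',w[:,:,::-1])
g=w.max(2)
for r in range(40,400,20):
    c=np.where(g[r,200:420]<62)[0]+200
    if len(c): 
        runs=np.split(c,np.where(np.diff(c)>2)[0]+1); print(r,[(int(q[0]),int(q[-1])) for q in runs if len(q)>3])
E
```

```text
clock: 18.18
eef_pos: [0.6244, 0.1239, 0.1785]
tool_rot: [-0.676, 0.737, -0.003, 0.008]
ft_force: [-0.7, 1.3, 1.0]
grip_width: 0.0241
clock: 18.52
eef_pos: [0.6219, 0.1227, 0.2114]
tool_rot: [-0.676, 0.737, -0.001, 0.004]
ft_force: [1.0, 0.0, 0.2]
grip_width: 0.024
t18.52 pos [0.6219 0.1227 0.2114] x [-0.087 -0.996 -0.005] y [-0.996  0.087 -0.008] z [ 0.008  0.004 -1.   ] F [1.  0.  0.2] w0.0240 q [ 0.19  0.52  0.32  1.36  0.   -1.29]
120 []
140 [(291, 339)]
160 [(291, 338)]
180 [(268, 368)]
200 [(290, 341)]
220 [(290, 344)]
240 [(287, 368)]
260 [(262, 273), (287, 353), (367, 378)]
280 [(254, 267), (283, 357), (373, 386)]
300 [(200, 214), (241, 291), (294, 399)]
320 [(200, 288), (297, 419)]
340 [(200, 279), (301, 351), (361, 419)]
360 [(200, 278), (342, 419)]
380 [(200, 212), (222, 418)]
```

```bash
python3 -m crank '.0056 .018 -.008 0 0 0 1;.0056 .024 -.008 0 0 0 1;.0056 .025 -.006 0 0 0 1;.0056 .025 -.005 0 0 0 1;.0056 .025 -.004 0 0 0 1;.0056 .025 -.003 0 0 0 1;.0056 .024 0 0 0 0 1;0 .018 0 0 0 0 1;0 0 0 0 0 0 1'
python3 - <<'E'
from h import *
p,M=state();togo(p,M,[.43,-.2185,.242],[-.054,-.999,0])
E
```

```text
clock: 19.32
eef_pos: [0.4217, 0.0961, 0.2301]
tool_rot: [-0.675, 0.738, 0.004, -0.006]
ft_force: [-0.1, -0.2, -2.1]
grip_width: 0.0238
t19.32 pos [0.4217 0.0961 0.2301] x [-0.089 -0.996  0.003] y [-0.996  0.089  0.013] z [-0.014 -0.002 -1.   ] F [-0.1 -0.2 -2.1] w0.0238 q [ 0.22  0.13 -0.18  1.27  0.   -1.26]
shift tool [ 0.3127 -0.036  -0.0114] |d| 0.315
turn tool [ 0.0134 -0.0027 -0.0348] deg 2.1
```

Held (−2.1 N). Across to in front of the tip.

```bash
python3 -m crank '.018 -.002 -.002 .006 0 -.01 1;.027 -.003 -.002 .006 0 -.01 1;.03 -.003 -.002 0 0 -.01 1;.03 -.003 -.002 0 0 -.005 1;.03 -.003 -.002 0 0 0 1;.03 -.003 -.001 0 0 0 1;.03 -.003 -.001 0 0 0 1;.03 -.003 -.001 0 0 0 1;.03 -.003 -.001 0 0 0 1;.027 -.003 0 0 0 0 1;.02 -.002 0 0 0 0 1;.01 0 0 0 0 0 1;0 0 0 0 0 0 1'
python3 - <<'E'
from h import *
p,M=state();togo(p,M,[.43,-.2185,.242],[-.054,-.999,0])
E
```

```text
clock: 20.4
eef_pos: [0.4349, -0.2328, 0.2333]
tool_rot: [-0.691, 0.723, 0.003, -0.005]
ft_force: [-0.1, -0.3, -2.1]
grip_width: 0.0236
t20.40 pos [ 0.4349 -0.2328  0.2333] x [-0.046 -0.999  0.003] y [-0.999  0.046  0.011] z [-0.011 -0.003 -1.   ] F [-0.1 -0.3 -2.1] w0.0236 q [-0.49  0.24 -0.03  1.3  -0.01 -2.01]
shift tool [-0.014   0.0057 -0.0087] |d| 0.017
turn tool [ 0.0107 -0.003   0.0077] deg 0.8
```

```bash
python3 -m crank '-.014 0 -.009 .01 0 .007 1;0 0 -.002 0 0 0 1;0 0 0 0 0 0 1'
python3 - <<'E'
from h import *
p,M=state();togo(p,M,[.5783,-.2265,.242],[-.054,-.999,0])
w=viewer.camera('wrist');cv2.imwrite('pics/w11.png',w[:,:,::-1])
E
```

```text
clock: 20.65
eef_pos: [0.4348, -0.2174, 0.2418]
tool_rot: [-0.688, 0.726, 0.002, -0.002]
ft_force: [-0.5, -1.2, -1.9]
grip_width: 0.024
t20.65 pos [ 0.4348 -0.2174  0.2418] x [-0.054 -0.999 -0.   ] y [-0.999  0.054  0.005] z [-0.005  0.    -1.   ] F [-0.5 -1.2 -1.9] w0.0240 q [-0.46  0.22 -0.04  1.32 -0.   -1.98]
shift tool [ 0.0013 -0.1437 -0.001 ] |d| 0.144
turn tool [ 0.0051  0.     -0.0004] deg 0.3
```

```bash
python3 -m crank '0 -.016 0 0 0 0 1;0 -.018 0 0 0 0 1;0 -.018 0 0 0 0 1;0 -.018 0 0 0 0 1;0 0 0 0 0 0 1'
python3 - <<'E'
from h import *
p,M=state();togo(p,M,[.5783,-.2265,.242],[-.054,-.999,0])
E
```

```text
clock: 21.12
eef_pos: [0.5066, -0.2176, 0.2403]
tool_rot: [-0.69, 0.724, 0.003, -0.002]
ft_force: [0.6, -0.4, -2.1]
grip_width: 0.0241
t21.12 pos [ 0.5066 -0.2176  0.2403] x [-0.048 -0.999 -0.001] y [-0.999  0.048  0.007] z [-0.007  0.001 -1.   ] F [ 0.6 -0.4 -2.1] w0.0241 q [-0.4   0.35  0.14  1.36 -0.   -1.93]
shift tool [ 0.0054 -0.0721 -0.0022] |d| 0.072
turn tool [0.0067 0.0008 0.0055] deg 0.5
```

```bash
python3 -m crank '.003 -.018 -.002 .006 0 .005 1;.002 -.018 0 0 0 0 1;0 -.018 0 0 0 0 1;0 -.017 0 0 0 0 1;0 0 0 0 0 0 1;0 0 0 0 0 0 1'
python3 - <<'E'
from h import *
p,M=state();togo(p,M,[.5783,-.2265,.227],[-.054,-.999,0])
t=viewer.camera('top');cv2.imwrite('pics/t12.png',t[:,:,::-1]);w=viewer.camera('wrist');cv2.imwrite('pics/w12.png',w[:,:,::-1])
# bar & collars as seen by the wrist: tip, collars
for q in [[.5087,-.2247,.19],[.5783,-.2281,.198],[.5783,-.2281,.216]]: print('wrist',proj('wrist',q).round(0),'top',proj('top',q).round(0))
g=w.max(2)
for r in range(100,340,12):
    row=w[r,200:480].max(1); c=np.where(row<62)[0]+200
    if len(c): 
        runs=np.split(c,np.where(np.diff(c)>2)[0]+1); print(r,[(int(q[0]),int(q[-1])) for q in runs if len(q)>3])
E
```

```text
clock: 21.62
eef_pos: [0.5784, -0.2224, 0.2382]
tool_rot: [-0.691, 0.723, 0.004, -0.002]
ft_force: [0.3, 1.0, -1.6]
grip_width: 0.0235
t21.62 pos [ 0.5784 -0.2224  0.2382] x [-0.046 -0.999 -0.002] y [-0.999  0.046  0.009] z [-0.009  0.003 -1.   ] F [ 0.3  1.  -1.6] w0.0235 q [-0.37  0.5   0.35  1.43 -0.   -1.89]
shift tool [ 0.0042 -0.0002  0.0112] |d| 0.012
turn tool [0.0086 0.0023 0.0078] deg 0.7
wrist [446. 227.] top [396. 213.]
wrist [318. 232.] top [397. 187.]
wrist [318. 248.] top [398. 186.]
124 [(294, 297)]
136 [(294, 339)]
148 [(290, 339)]
160 [(292, 339)]
172 [(290, 341), (345, 373)]
184 [(274, 368)]
196 [(290, 342)]
208 [(268, 283), (290, 342), (357, 368)]
220 [(265, 283), (290, 343), (356, 373), (404, 447)]
232 [(264, 284), (290, 344), (356, 373), (404, 448)]
244 [(270, 281), (287, 370)]
256 [(287, 352), (366, 373)]
268 [(258, 271), (285, 354), (369, 381)]
280 [(254, 267), (283, 357), (372, 386)]
292 [(244, 276), (282, 357), (364, 396)]
304 [(200, 216), (230, 291), (295, 409), (424, 459)]
316 [(200, 289), (296, 477)]
328 [(200, 287), (298, 479)]
```

```bash
python3 - <<'E'
from h import *
p,M=state();w=cv2.imread('pics/w12.png').max(2)
def runs(col,a,b):
    c=np.where(w[a:b,col]<62)[0]+a
    return [(int(q[0]),int(q[-1])) for q in np.split(c,np.where(np.diff(c)>2)[0]+1) if len(q)>2]
for col in (270,275,279,348,352,360,364,368): print(col,runs(col,100,300))
E
```

```text
t21.72 pos [ 0.5778 -0.2224  0.2383] x [-0.047 -0.999 -0.003] y [-0.999  0.047  0.009] z [-0.009  0.003 -1.   ] F [-0.8 -0.5 -2.1] w0.0238 q [-0.37  0.49  0.35  1.43 -0.   -1.89]
270 [(175, 182), (206, 244), (257, 272), (288, 299)]
275 [(175, 190), (203, 247), (291, 299)]
279 [(176, 192), (204, 244), (297, 299)]
348 [(172, 187), (241, 299)]
352 [(172, 187), (242, 244), (253, 299)]
360 [(171, 186), (205, 244), (297, 299)]
364 [(170, 186), (205, 250), (292, 299)]
368 [(168, 184), (208, 265), (288, 299)]
```

```bash
python3 - <<'E'
from h import *
p,M=state()
print('collar centres',plane('wrist',(274,225),.19).round(4),plane('wrist',(364,225),.19).round(4))
a,b=plane('wrist',(350,187),.132),plane('wrist',(350,241),.132);print(a.round(4),b.round(4),'gap',np.linalg.norm(a-b).round(4),'mid',((a+b)/2).round(4))
E
```

```text
t21.72 pos [ 0.5778 -0.2224  0.2383] x [-0.047 -0.999 -0.003] y [-0.999  0.047  0.009] z [-0.009  0.003 -1.   ] F [-0.8 -0.5 -2.1] w0.0238 q [-0.37  0.49  0.35  1.43 -0.   -1.89]
collar centres [ 0.6018 -0.2302  0.19  ] [ 0.5532 -0.2278  0.19  ]
[ 0.5553 -0.2331  0.132 ] [ 0.5561 -0.1919  0.132 ] gap 0.0411 mid [ 0.5557 -0.2125  0.132 ]
```

```bash
python3 - <<'E'
from h import *
c=viewer.calibration('wrist');o=readout.get_obs();Rt=R.from_quat(o['tool_rot']);Rc=R.from_quat(c['rotation'])
rel_e=Rt.inv().apply(np.array(c['eye'])-o['eef_pos']);relR=Rt.inv()*Rc
def cal(p,q): 
    r=R.from_quat(q);d=dict(c);d['eye']=np.array(p)+r.apply(rel_e);d['rotation']=(r*relR).as_quat();return d
for f,p,q,zt in [('w9',[.6146,.1238,.1819],[-.675,.738,-.003,.004],.072),('w12',o['eef_pos'],o['tool_rot'],.132)]:
    k=cal(p,q);g=cv2.imread(f'pics/{f}.png');print(f,'TCP y',p[1], 'eye',k['eye'].round(3))
    for col in (335,345,350):
        print(col,''.join('%d '%v for v in g[112:310:4,col].max(1)))
    for r in (120,172,187,225,268,298): print(r,plane('w',(348,r),zt,k).round(3))
E
```

```text
w9 TCP y 0.1238 eye [0.607 0.048 0.307]
335 214 191 52 87 136 149 116 118 138 149 164 159 136 127 121 29 28 37 40 192 212 213 211 180 128 114 117 115 52 19 17 17 17 17 18 22 25 27 16 26 92 100 107 97 89 90 90 130 132 97 
345 214 213 213 213 213 77 74 111 131 141 150 146 126 118 102 34 34 41 36 207 209 210 210 182 131 132 120 115 21 17 17 17 17 21 16 21 26 25 17 30 93 102 108 95 89 99 89 98 103 158 
350 210 211 213 214 212 213 191 105 112 124 131 128 117 108 41 36 31 40 67 210 209 212 211 211 134 134 132 125 22 17 18 20 22 16 15 21 26 29 14 34 93 103 106 94 89 100 93 131 153 210 
120 [0.592 0.068 0.072]
172 [0.594 0.104 0.072]
187 [0.595 0.115 0.072]
225 [0.597 0.143 0.072]
268 [0.599 0.179 0.072]
298 [0.601 0.205 0.072]
w12 TCP y -0.22235215318059884 eye [ 0.575 -0.299  0.364]
335 243 242 73 75 171 73 20 34 40 21 20 23 22 21 22 25 26 25 30 26 28 26 27 25 30 27 30 29 32 32 34 31 35 41 49 51 53 29 31 32 31 13 19 18 22 20 23 23 25 25 
345 204 112 124 107 132 149 122 111 132 146 159 165 143 130 122 61 31 36 37 71 137 137 124 211 204 115 136 154 146 137 71 48 35 28 30 22 22 23 26 27 28 18 17 19 20 16 21 23 21 23 
350 203 145 34 92 135 150 120 112 134 146 160 165 140 129 120 48 30 37 37 78 134 137 207 218 216 134 169 199 226 242 220 203 102 21 35 25 24 19 20 24 20 20 22 17 18 18 18 20 18 17 
120 [ 0.556 -0.279  0.132]
172 [ 0.556 -0.244  0.132]
187 [ 0.557 -0.233  0.132]
225 [ 0.557 -0.205  0.132]
268 [ 0.558 -0.17   0.132]
298 [ 0.559 -0.144  0.132]
```

Wrist-image cups (both outer edges and cushion boundaries) put the headset's middle ≈14 mm to +y of the TCP, so I shift by 20 mm to centre it over the bar.

```bash
python3 -m crank '.01 0 -.002 .008 0 .007 1;.0095 0 -.001 0 0 0 1;.001 0 0 0 0 0 1;0 0 0 0 0 0 1'
python3 - <<'E'
from h import *
p,M=state();togo(p,M,[.5779,-.243,.226],[-.054,-.999,0])
w=viewer.camera('wrist');cv2.imwrite('pics/w13.png',w[:,:,::-1])
for col in (268,274,345,350,364): print(col,''.join('%d '%v for v in w[104:310:4,col].max(1)))
for r in (120,150,172,187,200,230,260): print(r,plane('wrist',(348,r),p[2]-.106).round(3),plane('wrist',(270,r),.19).round(4),plane('wrist',(364,r),.19).round(4))
E
```

```text
clock: 22.05
eef_pos: [0.5741, -0.2449, 0.2424]
tool_rot: [-0.687, 0.726, 0.001, 0.0]
ft_force: [0.1, 0.6, -2.5]
grip_width: 0.0235
t22.05 pos [ 0.5741 -0.2449  0.2424] x [-0.055 -0.998 -0.002] y [-0.998  0.055  0.001] z [-0.001  0.002 -1.   ] F [ 0.1  0.6 -2.5] w0.0235 q [-0.4   0.5   0.37  1.44  0.   -1.92]
shift tool [-0.002  -0.0037  0.0164] |d| 0.017
turn tool [ 0.0009  0.0019 -0.001 ] deg 0.1
268 234 234 233 234 233 233 233 233 232 232 232 225 142 98 90 116 222 151 148 36 213 227 171 140 137 137 137 136 141 154 155 156 153 155 141 17 17 18 23 25 26 29 31 35 60 81 26 24 24 22 22 22 
274 237 237 236 235 235 235 234 233 232 186 81 105 119 123 124 115 109 97 28 33 79 70 187 142 142 142 140 142 141 143 160 159 160 158 16 15 18 19 46 71 84 86 87 86 85 85 105 21 22 19 22 24 
345 196 198 199 113 121 109 131 150 120 107 131 144 158 165 144 130 121 73 34 38 38 68 207 205 205 132 128 116 111 105 81 21 20 25 25 29 28 22 21 24 24 26 29 20 20 19 21 20 17 20 21 22 
350 197 200 201 167 32 84 133 149 117 110 132 145 158 165 142 128 121 57 31 37 37 108 211 209 214 216 151 149 188 191 178 16 18 15 18 20 35 24 23 24 18 21 19 19 16 20 18 19 21 16 16 19 
364 195 192 194 198 199 200 198 199 106 96 125 134 141 141 124 115 106 23 27 38 34 181 210 208 209 211 215 215 217 216 206 59 15 18 19 19 36 74 98 102 103 99 99 102 103 99 125 42 24 22 23 21 
120 [ 0.552 -0.302  0.136] [ 0.5958 -0.3082  0.19  ] [ 0.5484 -0.3056  0.19  ]
150 [ 0.553 -0.282  0.136] [ 0.5972 -0.2931  0.19  ] [ 0.5486 -0.2904  0.19  ]
172 [ 0.553 -0.267  0.136] [ 0.5984 -0.2814  0.19  ] [ 0.5488 -0.2787  0.19  ]
187 [ 0.554 -0.256  0.136] [ 0.5992 -0.2732  0.19  ] [ 0.5489 -0.2705  0.19  ]
200 [ 0.554 -0.246  0.136] [ 0.5999 -0.266   0.19  ] [ 0.549  -0.2632  0.19  ]
230 [ 0.555 -0.224  0.136] [ 0.6016 -0.2485  0.19  ] [ 0.5493 -0.2457  0.19  ]
260 [ 0.555 -0.199  0.136] [ 0.6034 -0.23    0.19  ] [ 0.5496 -0.2271  0.19  ]
```

```bash
python3 -m crank '-.0025 -.0037 .004 0 0 0 1;0 0 .005 0 0 0 1;0 0 .004 0 0 0 1'
python3 - <<'E'
from h import *
p,M=state();togo(p,M,[.5779,-.2425,.2245],[-.054,-.999,0])
w=viewer.camera('wrist');g=w.max(2);cv2.imwrite('pics/w14.png',w[:,:,::-1])
for r in (200,215,225,235,245,255):
    c=np.where(g[r,200:480]<62)[0]+200; print(r,[(int(q[0]),int(q[-1])) for q in np.split(c,np.where(np.diff(c)>2)[0]+1) if len(q)>3])
E
```

```text
clock: 22.35
eef_pos: [0.5783, -0.2433, 0.2303]
tool_rot: [-0.687, 0.727, -0.0, 0.001]
ft_force: [-0.1, -0.4, -1.2]
grip_width: 0.0241
t22.35 pos [ 0.5783 -0.2433  0.2303] x [-0.057 -0.998 -0.001] y [-0.998  0.057 -0.002] z [ 0.002  0.001 -1.   ] F [-0.1 -0.4 -1.2] w0.0241 q [-0.4   0.51  0.35  1.41  0.   -1.91]
shift tool [-0.0008  0.0005  0.0058] |d| 0.006
turn tool [-0.0022  0.0008 -0.0025] deg 0.2
200 [(290, 342)]
215 [(290, 344)]
225 [(290, 363)]
235 [(289, 368)]
245 [(289, 350), (363, 371)]
255 [(268, 274), (287, 352), (366, 377), (405, 445)]
```

Centred in the seat within a millimetre or two. Lower to contact.

```bash
python3 -m crank '0 0 .003 0 0 0 1;0 0 .003 0 0 0 1'; python3 -m crank '0 0 .003 0 0 0 1'
```

```text
clock: 22.57
eef_pos: [0.578, -0.2431, 0.2237]
tool_rot: [-0.687, 0.727, -0.0, 0.0]
ft_force: [-5.3, -0.1, 11.7]
grip_width: 0.0241
clock: 22.65
eef_pos: [0.5779, -0.2434, 0.2233]
tool_rot: [-0.687, 0.727, -0.002, 0.0]
ft_force: [-6.8, 0.7, 18.6]
grip_width: 0.0241
```

Contact at the predicted height. Relax, open and back up.

```bash
python3 -m crank '0 0 -.001 0 0 0 1;0 0 0 0 0 0 .6;0 0 0 0 0 0 .3;0 0 0 0 0 0 .2;0 0 0 0 0 0 .2;0 0 0 0 0 0 .2'; python3 -m crank '0 0 -.01 0 0 0 .2;0 0 -.012 0 0 0 .2;0 0 -.02 0 0 0 .1;0 0 -.03 0 0 0 .1;0 0 -.03 0 0 0 .1;0 0 0 0 0 0 0'
python3 - <<'E'
from h import *
p,M=state()
w=viewer.camera('wrist');g=w.max(2);cv2.imwrite('pics/w15.png',w[:,:,::-1])
s=viewer.camera('side');cv2.imwrite('pics/s15.png',s[:,:,::-1]);t=viewer.camera('top');cv2.imwrite('pics/t15.png',t[:,:,::-1])
for q in ([.5779,-.2285,.216],[.5779,-.2285,.19]): print('expect',proj('wrist',q).round(0))
for r in range(100,360,14):
    c=np.where(g[r,220:440]<62)[0]+220
    if len(c): print(r,[(int(q[0]),int(q[-1])) for q in np.split(c,np.where(np.diff(c)>2)[0]+1) if len(q)>3])
E
```

```text
clock: 23.15
eef_pos: [0.5786, -0.2429, 0.2256]
tool_rot: [-0.688, 0.726, -0.003, 0.001]
ft_force: [-0.3, 0.3, -0.1]
grip_width: 0.034
clock: 23.65
eef_pos: [0.5765, -0.2417, 0.3309]
tool_rot: [-0.688, 0.726, 0.0, -0.0]
ft_force: [-0.8, -0.0, 1.3]
grip_width: 0.0424
t23.65 pos [ 0.5765 -0.2417  0.3309] x [-0.054 -0.999 -0.   ] y [-0.999  0.054  0.001] z [-0.001  0.    -1.   ] F [-0.8 -0.   1.3] w0.0424 q [-0.4   0.5   0.6   1.67  0.   -1.91]
expect [315. 219.]
expect [315. 207.]
128 [(296, 328)]
142 [(298, 329)]
156 [(284, 349)]
170 [(300, 331)]
184 [(300, 333)]
198 [(284, 295), (301, 334), (343, 354), (374, 400)]
212 [(284, 294), (302, 335), (343, 354), (375, 403)]
226 [(303, 336)]
240 [(304, 337)]
254 [(265, 271), (308, 339), (368, 375)]
268 [(235, 246), (260, 272), (368, 379), (394, 405)]
282 [(228, 240), (255, 273), (367, 384), (399, 412)]
296 [(220, 247), (254, 270), (369, 385), (393, 426)]
310 [(220, 267), (373, 439)]
324 [(220, 263), (377, 439)]
338 [(220, 260), (380, 439)]
352 [(220, 257), (383, 439)]
```

```bash
python3 -m crank '0 0 -.02 0 0 0 -.2;0 0 -.02 0 0 0 -.2;0 0 0 0 0 0 -.2;0 0 0 0 0 0 -.2;0 0 0 0 0 0 -.2;0 0 0 0 0 0 -.2;0 0 0 0 0 0 -.2;0 0 0 0 0 0 -.2'>/dev/null
cat > chk.py <<'E'
from h import *
import sys
p,M=state();n=sys.argv[1]
w=viewer.camera('wrist');g=w.max(2);cv2.imwrite(f'pics/w{n}.png',w[:,:,::-1])
s=viewer.camera('side');cv2.imwrite(f'pics/s{n}.png',s[:,:,::-1]);t=viewer.camera('top');cv2.imwrite(f'pics/t{n}.png',t[:,:,::-1])
for r in list(range(130,260,10)):
    c=np.where(g[r,220:440]<62)[0]+220
    if len(c): print(r,[(int(q[0]),int(q[-1])) for q in np.split(c,np.where(np.diff(c)>2)[0]+1) if len(q)>3])
print('seat expect',proj('wrist',[.5779,-.2285,.19]).round(0))
E
python3 chk.py 16; python3 -m crank '0 0 0 0 0 0 -.2;0 0 0 0 0 0 -.2;0 0 0 0 0 0 -.2;0 0 0 0 0 0 -.2;0 0 0 0 0 0 -.2;0 0 0 0 0 0 -.2' >/dev/null; python3 chk.py 17
python3 - <<'E'
import cv2,numpy as np
for n in 'st':
    a,b,c=[cv2.imread(f'pics/{n}{k}.png').astype(int) for k in (15,16,17)]
    x0,x1,y0,y1=(340,470,160,290) if n=='s' else (330,430,140,250)
    for u,v in((a,b),(b,c)):print(n,(np.abs(u-v)[y0:y1,x0:x1].max(2)>30).sum())
E
```

```text
t24.47 pos [ 0.572  -0.2398  0.3512] x [-0.055 -0.998 -0.012] y [-0.998  0.054  0.033] z [-0.032  0.014 -0.999] F [-0.4  0.6 -0.3] w0.0513 q [-0.4   0.53  0.69  1.77  0.   -1.91]
130 [(287, 316)]
140 [(286, 337)]
150 [(274, 318)]
160 [(289, 319)]
170 [(290, 319)]
180 [(291, 321)]
190 [(275, 285), (291, 321), (331, 340), (361, 386)]
200 [(275, 285), (292, 322), (331, 340), (360, 385)]
210 [(279, 324)]
220 [(294, 325)]
230 [(296, 325)]
240 [(298, 327)]
250 [(256, 261), (301, 325), (379, 383)]
seat expect [308. 194.]
t25.12 pos [ 0.5723 -0.2399  0.3523] x [-0.054 -0.998 -0.011] y [-0.998  0.054  0.031] z [-0.03   0.013 -0.999] F [-0.7  0.6  0.9] w0.0514 q [-0.4   0.53  0.7   1.77  0.   -1.91]
130 [(288, 317)]
140 [(287, 337)]
150 [(275, 319)]
160 [(290, 319)]
170 [(291, 321)]
180 [(291, 322)]
190 [(276, 285), (292, 322), (331, 341), (361, 386)]
200 [(276, 285), (293, 323), (331, 341), (360, 386)]
210 [(279, 324)]
220 [(295, 325)]
230 [(297, 326)]
240 [(299, 328)]
250 [(256, 261), (302, 319), (379, 383)]
seat expect [308. 194.]
s 554
s 3
t 524
t 0
```

```bash
python3 - <<'E'
from h import *
p,M=state();g=cv2.imread('pics/w17.png')
for col in (265,270,325,330,335): print(col,' '.join('%d:%d'%(r,g[r,col].max()) for r in range(92,262,3)))
for r in (100,110,120,130,140,150,160,200,210,220,230,240): print(r,plane('wrist',(330,r),.118).round(3))
# band ends / direction at crown
a,b=plane('wrist',(304.5,170),.216),plane('wrist',(310,220),.216);d=b-a;print('band yaw vs bar normal deg',np.degrees(np.arctan2(d[0],d[1])-np.arctan2(.054,.999)).round(1))
E
```

```text
t25.27 pos [ 0.5723 -0.2399  0.3522] x [-0.054 -0.998 -0.011] y [-0.998  0.054  0.031] z [-0.03   0.013 -0.999] F [-1.2  1.4 -0.7] w0.0513 q [-0.4   0.53  0.7   1.77  0.   -1.91]
265 92:155 95:231 98:231 101:232 104:231 107:232 110:230 113:231 116:231 119:230 122:230 125:229 128:229 131:228 134:199 137:216 140:226 143:227 146:221 149:222 152:226 155:226 158:227 161:235 164:235 167:235 170:225 173:233 176:156 179:154 182:152 185:127 188:176 191:210 194:237 197:227 200:173 203:126 206:150 209:148 212:148 215:148 218:148 221:148 224:147 227:147 230:148 233:146 236:146 239:146 242:145 245:145 248:146 251:143 254:136 257:87 260:131
270 92:155 95:229 98:230 101:229 104:229 107:229 110:229 113:229 116:229 119:228 122:189 125:138 128:97 131:89 134:94 137:128 140:130 143:71 146:87 149:147 152:176 155:218 158:223 161:223 164:222 167:222 170:222 173:136 176:134 179:136 182:133 185:120 188:176 191:210 194:237 197:226 200:157 203:126 206:152 209:150 212:150 215:151 218:151 221:151 224:150 227:150 230:149 233:148 236:148 239:147 242:147 245:148 248:146 251:145 254:130 257:87 260:131
325 92:194 95:
[... 964 characters left out ...]
8:124 131:109 134:100 137:32 140:27 143:37 146:33 149:189 152:212 155:211 158:208 161:207 164:204 167:202 170:205 173:207 176:180 179:129 182:20 185:22 188:26 191:32 194:40 197:38 200:29 203:25 206:25 209:130 212:162 215:167 218:136 221:126 224:144 227:137 230:199 233:129 236:129 239:132 242:129 245:129 248:131 251:132 254:133 257:133 260:132
100 [ 0.551 -0.304  0.118]
110 [ 0.552 -0.294  0.118]
120 [ 0.552 -0.284  0.118]
130 [ 0.553 -0.274  0.118]
140 [ 0.553 -0.264  0.118]
150 [ 0.554 -0.253  0.118]
160 [ 0.554 -0.243  0.118]
200 [ 0.556 -0.198  0.118]
210 [ 0.557 -0.186  0.118]
220 [ 0.557 -0.174  0.118]
230 [ 0.558 -0.162  0.118]
240 [ 0.558 -0.15   0.118]
band yaw vs bar normal deg -5.4
```

Picture quota is spent; check the +y cup by text maps of the wrist and side views.

```bash
python3 - <<'E'
from h import *
def asc(im,r0,r1,c0,c1,dr,dc):
    for r in range(r0,r1,dr): print('%3d '%r+''.join('#' if v<45 else '%' if v<80 else '+' if v<115 else '-' if v<145 else ':' if v<175 else '.' if v<205 else ' ' for v in im[r,c0:c1:dc].max(1)))
asc(cv2.imread('pics/w17.png'),92,264,240,370,4,2)
s=cv2.imread('pics/s17.png')
for nm,q in dict(crown=[.5779,-.2285,.216],feetR=[.5779,-.2765,.046],feetL=[.5779,-.1805,.046],cuptopR=[.5779,-.2765,.118],cuptopL=[.5779,-.1805,.118],tip=[.5087,-.2247,.19]).items(): print(nm,proj('side',q).round(0))
x,y=proj('side',[.5779,-.2285,.12]).astype(int)
asc(s,y-45,y+45,x-45,x+45,2,1)
print('origin',x-45,y-45)
E
```

```text
92 :-:::::::::::::::.::::::.:::............  .......................
 96                                            ......................
100                                         .:-......................
104                     .--:      .::---+++::+%%-....................
108                    .%%-:-+%++++++++++::-------...................
112                   -+--++++%############+----++%:...............::
116                   ++---+###############%++++++++-.............::.
120                 :%+++++%###############+--------+-...........:...
124                :++----+%%##############-::::::---+-..........:...
128               .++-----++%##############-::-------+-..............
132               -+++----++%##############%-------+++:..........:...
136              :--+++++%%%###############%+++++++%%#%:.........:...
140               :-%%++++%%#########################%+:..........::.
144               :%#################################%:..............
148              .:--%##########################%%%+-.   ............
152                .-+%#####################:..    
[... 5608 characters left out ...]
....................
276           ..................:::::----::..:+%%%%%+++%%%%%%%%%%%+++-:.......................
278 .            ...:::....:::::::::..:--+-::-+%%%%%%+%%%+%%%%+++++++-::....................::
280 ::..           ..:::::::::.........::-+++++--++++%%%%+++++++++++++-:................:::--+
282 ::-::..        .::::::...............::-+++++++++++++++++-++-+++--:..........:..::---+++-:
284 ...::-::..  ..:-:::..................:::-+++++++++++-+----------:.........::::---++---::::
286 ::....::--::--::::....::...::::::::::::::-++++++--++-------::..........:::---+++-:::::::::
288 ..:::...::-::::::::::::::::::::::::::::::::-++++-:-------:.........:::---++---::::::::::::
origin 318 200
```

Side map: band draped over the bar with one cup each side, at exactly the projected positions of a level hang; nothing changed between the last two frames. Check bystanders, then hand in.

```bash
python3 -m crank '0 0 -.03 0 0 0 -.2;0 0 -.02 0 0 0 -.2;0 0 0 0 0 0 -.2;0 0 0 0 0 0 -.2' | tail -2
python3 - <<'E'
from h import *
from workcell import order
d=[cv2.imread(f'pics/{n}0.png').astype(int) for n in('top','side')]
for n,a in zip(('top','side'),d):
    b=viewer.camera(n)[:,:,::-1].astype(int);df=np.abs(a-b).max(2)>45
    for nm,q in dict(tape=[.409,.362,.01],marker=[.553,.348,.01],scraper=[.43,-.157,.01],pen=plane('top',(432,178),0),peeler=plane('top',(430,228),0)).items():
        u,v=proj(n,q).astype(int); w=df[max(0,v-14):v+14,max(0,u-14):u+14]; print(n,nm,(u,v),int(w.sum()),'/',w.size)
s=viewer.camera('side')[:,:,::-1].astype(int);o=cv2.imread('pics/s17.png').astype(int)
print('headset change',(np.abs(s-o)[205:290,335:390].max(2)>30).sum())
E
```

```text
ft_force: [1.0, 0.2, -0.5]
grip_width: 0.0514
top tape (np.int64(201), np.int64(253)) 0 / 784
top marker (np.int64(207), np.int64(207)) 0 / 784
top scraper (np.int64(365), np.int64(242)) 0 / 784
top pen (np.int64(432), np.int64(178)) 563 / 784
top peeler (np.int64(430), np.int64(228)) 89 / 784
side tape (np.int64(224), np.int64(195)) 0 / 784
side marker (np.int64(260), np.int64(185)) 102 / 784
side scraper (np.int64(304), np.int64(280)) 0 / 784
side pen (np.int64(413), np.int64(303)) 0 / 784
side peeler (np.int64(362), np.int64(327)) 0 / 784
headset change 59
```

```bash
python3 -m crank '0 0 0 0 0 0 -.2;0 0 0 0 0 0 -.2;0 0 0 0 0 0 -.2' >/dev/null; python3 - <<'E'
from h import *
from workcell import order
s=viewer.camera('side')[:,:,::-1].astype(int);o=cv2.imread('pics/s17.png').astype(int)
m=np.abs(s-o)[205:290,335:390].max(2)>30; r,c=np.where(m); print(m.sum(), (r.min()+205,r.max()+205,c.min()+335,c.max()+335) if m.sum() else '')
ok = m.sum()<200
if ok: print(order.job_done())
E
```

```text
56 (np.int64(228), np.int64(270), np.int64(335), np.int64(388))
the job is handed in; nothing more can be done
None
```

The ear defenders are hanging on the drying stand's arm. The pad sits between the two collars with one cup on each side, and I handed the job in at about 26 s.

**What I did:**
1. I swung the arm out until it pressed on its stop. The measured arm direction matches the tray's outward axis.
2. I took the ear defenders by the crown, stood them on their cups on the table, let go and backed off.
3. I took them again by the crown from above. That grip was about 14 mm off centre, so I shifted sideways to compensate before lowering them into the seat and releasing.

**Last checks:**
- **Position:** the band is centred between the collars, and the midpoint of the cups lies on the bar to within about 1 mm. The side view shows both cups where a level hang would put them.
- **Stillness:** the side and top views of the ear defenders did not change between the last two frames taken with the arm still. After the arm rose, 56–59 pixels had changed in the side crop. I put this down to the arm or its shadow moving but did not confirm it.
- **Straightness:** the band is turned about 5° on the bar. I left it rather than risk disturbing it.
- **Bystanders:** each showed no change in at least one camera view. The views that did differ were the pen and peeler from the top and the marker from the side. I took these to be the robot arm in the way or its shadow.

My 12 pictures ran out before the final hang, so these last checks come from pixel measurements and not from a viewed picture.

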